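Change over the spring vice: sort the trimmed wax bars, clamp the next two

ROBOT

A 6-joint arm with a two-finger parallel gripper is mounted at the origin on a cart in front of the work surface, level with it; the furniture and walls round the work are solid. World frame = base frame: x ahead of the robot, y to its left, z up, the work surface at z = 0. Lengths are in mm, angles in degrees, forces in N, time in s.
With the tool pointing down it reaches from about 350 to 875 mm from the base axis. Payload 4.2 kg.
Tool frame: the origin (TCP) lies midway between the tips of the shut fingers; the grasp point (between the pads) lies 19 mm behind it; y points along the fingers, x is the direction in which the jaws open and shut, and the axes are right-handed (so a half turn about y gives the same grasp; the last joint's range is limited). The gripper opens to 85 mm and grips with 20 to 120 N. Pads are 22 mm wide; open, the fingers measure 114 mm over their backs; the gripper's body (76 mm by 85 mm) begins 54 mm behind the grasp point. The pads swing forward as they close: fully open they stand 13 mm farther back than shut.
Start: joints at [77.957, 22.042, 0.453, 0, -68.411, -14.817], TCP at [282.351, 557.563, 193.912] pointing down, gripper open.
Joint ranges: [-179.83, 179.83], [-69.29, 118.12], [-61.27, 80.66], [-181.25, 117.63], [-171.15, -9.14], [-177.46, 177.46]. Speed limits (degrees/s): [159.86, 159.86, 180, 180, 180, 180].

INTERFACE

Orientations are given as [roll, pitch, yaw] about the fixed x, y, z axes, in that order (R = Rz(yaw) Ry(pitch) Rx(roll)).
In Python, from bench import read_state, camera, camera_model, close_job gives the robot as it stands.
- The arm moves only by the tool drive_tool, never from a script. Its argument "rows" is a list that holds one entry, the list of rows, each a list of 7 numbers: the turn, a rotation vector about the tool's x, y, z in rad, then the shift along the tool's x, y, z in m, then the closure, from 0 (fully open) to 1 (shut). In form: [[[ax, ay, az, tx, ty, tz, gripper], ...]]. A call has 1 to 8 rows; each row is the pose to reach, as a shift and turn from the pose commanded when the call began, along the tool's axes at that moment; what a row does not reach only later rows make up. A row lasts 1/10 s, in which the tool goes at most 50 mm and 8.59 degrees, less where a joint would pass 70% of its speed; a pose out of reach is approached as far as the arm can. A call with a gripper value outside its range is refused whole. The fingers move at their own pace and stop on an object; the grip force is fixed at half the most. Time passes only in rows, so rows that repeat a pose let the fingers close. It gives the time, the measured TCP pose, the force and the opening at its end, in the units of the state.
- read_state(): the state, without advancing time (a new reading comes with each control period).
- camera(name): name is "side" or "top"; returns the picture (420x560x3 uint8, blue, green, red); there is no depth.
- camera_model(name): a dict with "mtx" (3x3 intrinsics, pixels), "k1" (the pictures are not rectified: a ray, as slopes to the right and down, at radius r is drawn at 1 + k1 r^2 times it, then the intrinsics apply), "R" (3x3) and "t" (3): a world point X has camera coordinates R X + t. Camera axes: x right, y down, z forward; pixel columns grow to the right and rows downward; lengths in mm; the calibration is good to about 2 mm. A picture is of the moment at which its call begins. camera_model takes no time and is no camera call.
- close_job(): hands the job in, once; it reports no verdict.
The state is a dict: "time_s": time; "joint_positions": joint angles; "dq": joint speeds; "effort": joint torques, N m; "ee_pos": TCP position; "ee_rot": TCP orientation; "wrist_force": force on the tool from outside, world axes, zero at the start; "torque": the same for the moment, N m; "width": finger opening in mm.
Only numpy, scipy, OpenCV 4.12 (cv2) and the standard library are available. Lean on these libraries where they do the work, as an engineer would, in place of code of your own. Each camera call takes 0.05 s, during which the arm holds its last target.

TASK

Change over the spring vice: pull its red lever towards the front and swing it into the holding notch so that the jaw stays open by itself, then take out the trimmed wax bars and sort them, the green (hard) ones into the green tray and the blue (soft) ones into the blue tray. Lay the two new purple bars flat and square across the bed between the open jaws, one near each end of the jaws so that they close evenly, let go of them, and bring the lever back out of the notch so that the jaw closes and clamps both. Leave the brush and the file behind the work where they lie.

Things in the scene. Friction and masses are not known exactly. Their poses are not given: they have to be found in the camera images.
- vice: Grey spring vice, 188 mm (x) by 216 mm (y), screwed to the bench; bed top 12 mm above the bench. Origin on the bench under the bed; x from the sprung front jaw to the fixed rear jaw, y along the jaws, z up. Jaws 204 mm wide, tops 30 to 32 mm above the bench. The trimmed bars are clamped across the gap, lengthwise along x, at y = -86, -43, 0, 43 or 86 mm; a place may be empty.
- vice_mid (a point): Point on the vice's bed, in the middle of the jaws' width (a dark mark on top of both jaws) and half-way between them when latched open. Axes as the vice's. The rear jaw's face is at x = +30.7 mm, the front jaw's at x = -(7.3 mm + jaw joint): the gap is 38 mm + jaw joint.
- jaw (a joint): How far the sprung front jaw is drawn back, in m, from 0 (gap 38 mm) to 0.031. A spring pushes it shut with 3 N at 0, rising to 9 N at 0.031. Reads about 0.008 with trimmed bars clamped, 0.014 with new bars clamped, 0.0235 when latched open.
- lever (a joint): Sideways lean of the hand lever, in rad: 0 upright (in the long slot), positive leans to +y of the vice; 0.29 to 0.37 in the notch. It travels with the jaw and hinges on the jaw's drawbar about a line along the vice's x, 83 mm below lever_grip. Upright it stands at y = 0, 74.3 mm plus the jaw joint in front of vice_mid.
- lever_grip (a point): Centre of the lever's red hand grip, 20 mm in diameter, 34 mm long, 101 mm above the bench when upright. Drawn in -x of the vice it opens the jaw; let go anywhere but in the notch it snaps forward. Axes lean with the lever; x is the vice's x.
- gate: Aluminium gate plate over the drawbar, top 63 mm above the bench, with the J-shaped slot for the lever (8 mm rod). With the jaw joint above 0.028 the lever can swing to +y past a small rounded lip; behind it, it slides 4 to 5 mm forward into the holding notch (jaw 0.0235). To release: draw back past 0.028, swing upright, let it go forward. Origin and axes as the vice's.
- green_bar_1_mid (a point): Centre of a trimmed green wax bar, 46 mm long (x) and 18 by 18 mm in section, 30 g. May be absent.
- green_bar_2_mid (a point): As green_bar_1_mid, another green bar.
- green_bar_3_mid (a point): As green_bar_1_mid, another green bar.
- blue_bar_1_mid (a point): Centre of a trimmed blue wax bar, 46 mm long (x) and 18 by 18 mm in section, 30 g. May be absent.
- blue_bar_2_mid (a point): As blue_bar_1_mid, another blue bar.
- new_bar_1_mid (a point): Centre of a new purple wax bar, 52 mm long (x) and 18 by 18 mm in section, about 30 g; it starts flat on the bench between the trays and the vice's front.
- new_bar_2_mid (a point): As new_bar_1_mid, the other purple bar.
- green_tray: Open green tray standing loose on the bench, 166 mm (x) by 86 mm (y), 28 mm high, walls and floor 3 mm. Origin at the centre of its underside, z up.
- blue_tray: Open blue tray of the same size and axes as the green one.
- bench_brush: Wooden bench brush lying behind the vice, 186 mm long (its y). Leave it alone. Origin at the centre of its underside.
- flat_file: File with a wooden handle lying behind the trays, 230 mm long (its y). Leave it alone. Origin at the centre of its underside.
Things that resemble listed ones, but are neither listed nor needed, are in the scene too. What is shaped like the part that bears new_bar_2_mid but grey, pink or yellow is not meant.

How it is judged (in metres and radians):
On the way, in this order (a step that is already met when the one before it is completed fails the run):
1. The lever rests in its notch and holds the jaw open by itself, the robot's fingers off it (value of joint jaw between 0.0215 and 0.026 m and value of joint lever above 0.24 rad and contact force between the fingers and anything else below 0.2 N), for 0.3 s.
2. Both new bars lie between the open jaws, one near each end, let go of, with the lever still in its notch (value of joint jaw above 0.0215 m and value of joint lever above 0.24 rad and contact force between the fingers and anything else below 0.2 N and x of new_bar_1_mid in the frame of vice_mid between -0.012 and 0.012 m and z of each of new_bar_1_mid, new_bar_2_mid in the frame of vice_mid below 0.013 m and x of new_bar_2_mid in the frame of vice_mid between -0.012 and 0.012 m and ((y of new_bar_1_mid in the frame of vice_mid between 0.033 and 0.094 m and y of new_bar_2_mid in the frame of vice_mid between -0.094 and -0.033 m) or (y of new_bar_2_mid in the frame of vice_mid between 0.033 and 0.094 m and y of new_bar_1_mid in the frame of vice_mid between -0.094 and -0.033 m))), for 0.2 s.
At the end, for the whole second after the job is handed in: Lever upright (within 0.12 rad); jaw joint 0.0125 to 0.016, clamping both purple bars, flat on the bed within 4 mm, square within 0.12 rad, one 33 to 94 mm to each side of the jaws' middle; all green bars inside the green tray, all blue bars inside the blue tray (value of joint jaw between 0.0125 and 0.016 m and value of joint lever below 0.12 rad and x of new_bar_1_mid in the frame of vice_mid between -0.005 and 0.01 m and z of each of new_bar_1_mid, new_bar_2_mid in the frame of vice_mid below 0.013 m and x of new_bar_2_mid in the frame of vice_mid between -0.005 and 0.01 m and ((y of new_bar_1_mid in the frame of vice_mid between 0.033 and 0.094 m and y of new_bar_2_mid in the frame of vice_mid between -0.094 and -0.033 m) or (y of new_bar_2_mid in the frame of vice_mid between 0.033 and 0.094 m and y of new_bar_1_mid in the frame of vice_mid between -0.094 and -0.033 m)) and angle between the x axis of each of new_bar_1_mid, new_bar_2_mid and the x axis of vice_mid, either way round below 0.12 rad and x of green_bar_1_mid in the frame of green_tray between -0.08 and 0.08 m and y of green_bar_1_mid in the frame of green_tray between -0.04 and 0.04 m and z of each of green_bar_1_mid, green_bar_2_mid, green_bar_3_mid in the frame of green_tray below 0.034 m and x of green_bar_2_mid in the frame of green_tray between -0.08 and 0.08 m and y of green_bar_2_mid in the frame of green_tray between -0.04 and 0.04 m and x of green_bar_3_mid in the frame of green_tray between -0.08 and 0.08 m and y of green_bar_3_mid in the frame of green_tray between -0.04 and 0.04 m and x of blue_bar_1_mid in the frame of blue_tray between -0.08 and 0.08 m and y of blue_bar_1_mid in the frame of blue_tray between -0.04 and 0.04 m and z of each of blue_bar_1_mid, blue_bar_2_mid in the frame of blue_tray below 0.034 m and x of blue_bar_2_mid in the frame of blue_tray between -0.08 and 0.08 m and y of blue_bar_2_mid in the frame of blue_tray between -0.04 and 0.04 m); the robot touches nothing.
It fails at once if The bench brush is pushed more than 3 cm (distance of bench_brush from where it was at the start of the episode above 0.03 m).
It fails at once if The file is pushed more than 3 cm (distance of flat_file from where it was at the start of the episode above 0.03 m).
Of green_bar_1, green_bar_2, green_bar_3, blue_bar_1, blue_bar_2 only 3 to 5 are there at a start; the rules pass over those that are not, and their reading is None.
At some moment in a run one of green_tray, blue_tray, new_bar_1, new_bar_2 may be knocked a few centimetres aside while the robot is not near it.
Once in a run the grip may slacken for a moment while it holds something.
It also fails if it takes over 210 s, if anything falls off the work surface, if the arm or the gripper's body presses on something with over 40 N, if the wrist force passes 120 N, or if a joint passes its speed limit or range.

## Working session

There is one attempt and no reset: what is moved stays moved. The work goes in short steps, Python scripts to look and compute and a tool call to move; the robot and the scene stay as the last step left them, time stands still between calls to the robot, and variables do not carry over. Pictures are saved under pics/ and viewed, and the job is handed in when it is done.

Besides the shell and the picture viewer there is one more tool, called after "Emit:" as name(argument=value, ...) on one line, values as JSON. drive_tool: Moves the arm, as the interface text tells. Its arguments: {"type":"object","properties":{"rows":{"type":"array","items":{"type":"array","items":{"type":"array","items":{"type":"number"}}}}},"required":["rows"]}

```bash
ls; mkdir -p pics
python3 - <<'E'
from bench import *
import cv2
print(read_state())
for n in("side","top"):
    cv2.imwrite(f"pics/{n}0.png",camera(n)); print(n,camera_model(n))
E
```

```text
pics
{'time_s': 0.0, 'joint_positions': array([ 7.79574006e+01,  2.20885934e+01,  3.78847968e-01, -2.87675511e-02,
       -6.84108629e+01, -1.48162790e+01]), 'dq': array([ 0.01380499,  0.00033637,  0.03116863,  0.04865895, -0.12921534,
       -0.02560829]), 'effort': array([-2.30568830e-04, -3.92299283e+01,  1.88397145e+01,  4.18612272e+00,
       -4.67037375e-03,  3.11870876e-07]), 'ee_pos': array([282.0586856 , 556.98061795, 192.83872044]), 'ee_rot': array([ -89.99499575,   -0.12343532, -116.86949697]), 'wrist_force': array([ 0.55967759, -0.36684434,  0.7636842 ]), 'torque': array([-0.0234043 , -0.00635183, -0.03233242]), 'width': 85.13522541929537}
side {'mtx': array([[469.78757852,   0.        , 277.07524555],
       [  0.        , 469.78757852, 212.18037757],
       [  0.        ,   0.        ,   1.        ]]), 'k1': 0.04270143055317333, 'R': array([[ 0.97232491, -0.23354738,  0.00631641],
       [-0.10760622, -0.47166552, -0.87518715],
       [ 0.2073769 ,  0.85028658, -0.48374328]]), 't': array([-510.26569794,  239.1730233 ,  844.28689515])}
top {'mtx': array([[443.93171322,   0.        , 278.55058631],
       [  0.        , 443.93171322, 213.94930836],
       [  0.        ,   0.        ,   1.        ]]), 'k1': -0.12286839815650755, 'R': array([[-0.01781369, -0.99980245,  0.00881625],
       [-0.99258719,  0.01662351, -0.12039242],
       [ 0.12022208, -0.01089553, -0.99268723]]), 't': array([160.2891126 , 576.01923763, 964.9513715 ])}
```

View pics/side0.png

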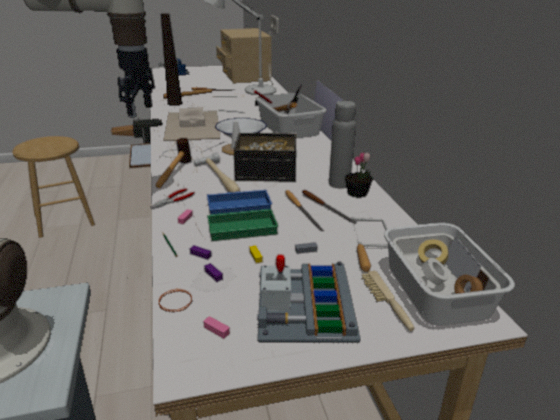

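View pics/top0.png

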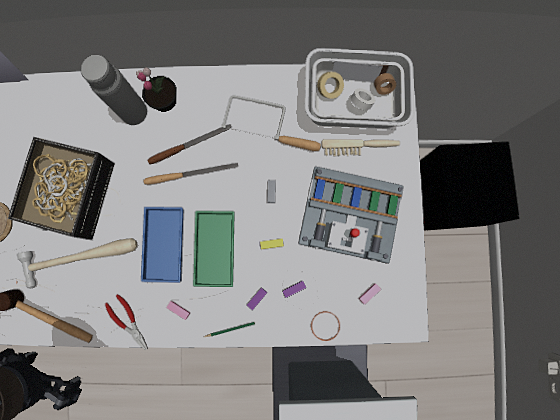

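```bash
cat > h.py <<'E'
import numpy as np, cv2, json
from bench import *
from scipy.spatial.transform import Rotation as Ro
CM={n:camera_model(n) for n in("side","top")}
def proj(n,X):
    c=CM[n]; X=np.atleast_2d(X).astype(float); p=X@np.array(c["R"]).T+c["t"]; s=p[:,:2]/p[:,2:]
    r2=(s**2).sum(1,keepdims=True); s=s*(1+c["k1"]*r2); K=c["mtx"]
    return s*[K[0,0],K[1,1]]+[K[0,2],K[1,2]]
def ray(n,uv):
    c=CM[n];K=c["mtx"]; d=(np.array(uv,float)-[K[0,2],K[1,2]])/[K[0,0],K[1,1]]; s=d.copy()
    for _ in range(30): s=d/(1+c["k1"]*(s@s))
    R=np.array(c["R"]); o=-R.T@c["t"]; return o,R.T@np.array([s[0],s[1],1])
def unp(n,uv,z):
    o,v=ray(n,uv); return o+v*(z-o[2])/v[2]
def tri(uvt,uvs):
    A=[];b=[];
    for n,uv in(("top",uvt),("side",uvs)):
        o,v=ray(n,uv); v/=np.linalg.norm(v); P=np.eye(3)-np.outer(v,v); A.append(P);b.append(P@o)
    return np.linalg.solve(sum(A),sum(b))
def crop(img,x0,y0,x1,y1,f,name):
    cv2.imwrite("pics/"+name,cv2.resize(img[y0:y1,x0:x1],None,fx=f,fy=f,interpolation=cv2.INTER_CUBIC))
def snap(tag):
    o={}
    for n in("side","top"):
        o[n]=camera(n); cv2.imwrite(f"pics/{n}_{tag}.png",o[n])
    return o
def st():
    s=read_state(); R=Ro.from_euler("xyz",s["ee_rot"],degrees=True)
    print("t",round(s["time_s"],2),"pos",s["ee_pos"].round(1),"rot",s["ee_rot"].round(2),"F",s["wrist_force"].round(1),"w",round(s["width"],1),"q",s["joint_positions"].round(0))
    return s,R
def go(pos,rot):
    "shift & turn in tool frame to reach pos,rot(euler)"
    s,R=st(); T=Ro.from_euler("xyz",rot,degrees=True)
    d=R.inv().apply(np.array(pos)-s["ee_pos"])/1000; w=(R.inv()*T).as_rotvec()
    print("turn",w.round(4),"shift",d.round(4))
E
python3 - <<'E'
from h import *
t=cv2.imread("pics/top0.png"); s=cv2.imread("pics/side0.png")
crop(t,290,155,415,270,6,"c1.png"); crop(t,130,195,320,320,4,"c2.png"); crop(s,245,245,370,345,6,"c3.png")
E
```

```text
(no output)
```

View pics/c1.png

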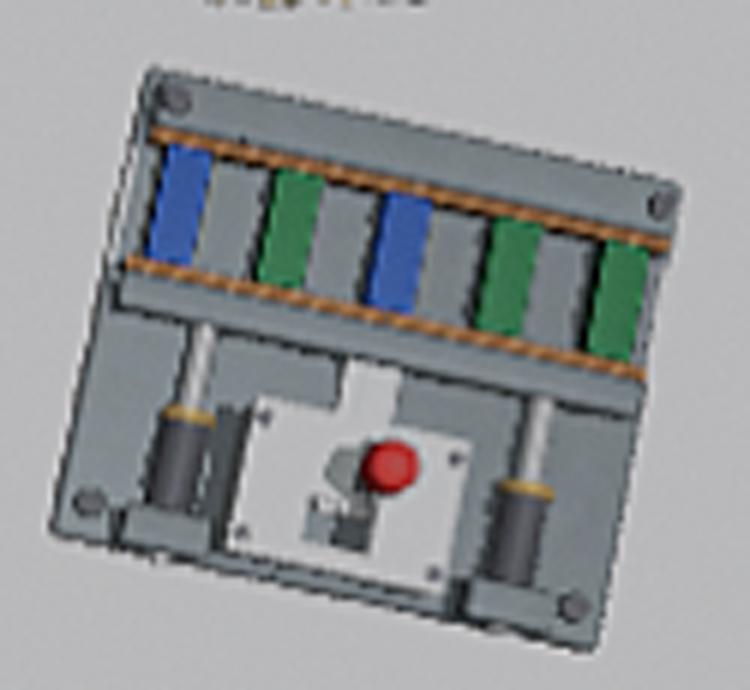

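View pics/c2.png

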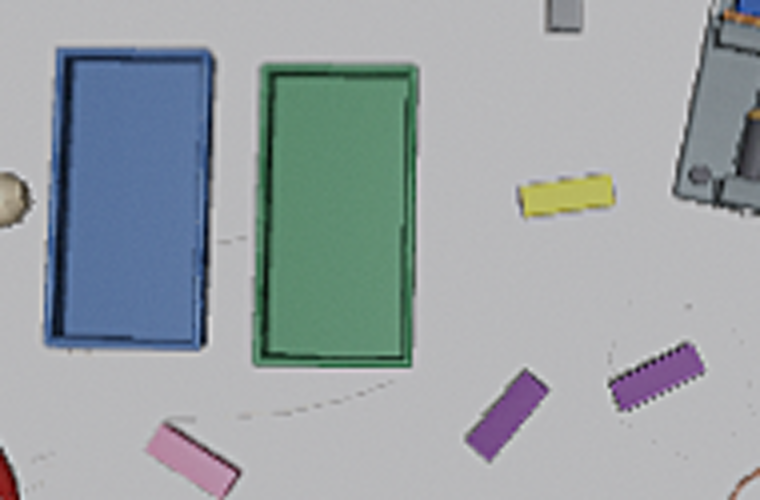

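View pics/c3.png

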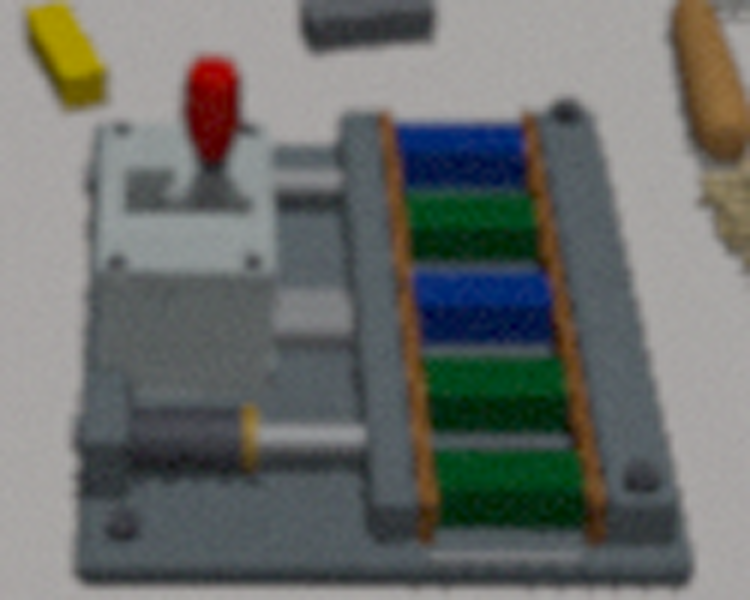

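```bash
cat >> h.py <<'E'
HS={"blue":((105,120,40),(128,255,255)),"green":((60,90,30),(90,255,255)),"purple":((130,90,40),(155,255,255)),"red":((0,170,90),(6,255,255))}
def mask(img,c):
    m=cv2.inRange(cv2.cvtColor(img,cv2.COLOR_BGR2HSV),*HS[c])
    return m
def blobs(img,c,amin=25):
    n,l,s,ce=cv2.connectedComponentsWithStats(mask(img,c)); out=[]
    for i in range(1,n):
        if s[i,4]>=amin:
            pts=np.argwhere(l==i)[:,::-1].astype(np.float32); r=cv2.minAreaRect(pts)
            out.append((ce[i],s[i,4],pts,r))
    return out
def fitrect(c,z,n="top",amin=25,img=None):
    "world pose of blobs on plane z, from moments"
    if img is None: img=camera(n)
    res=[]
    for ce,a,pts,r in blobs(img,c,amin):
        W=np.array([unp(n,p,z)[:2] for p in pts]); m=W.mean(0); C=np.cov((W-m).T); w,v=np.linalg.eigh(C)
        ang=np.degrees(np.arctan2(v[1,1],v[0,1])); ang=(ang+90)%180-90
        res.append((ce.round(1),int(a),m.round(1),round(ang,1),np.sqrt(12*w[::-1]).round(1)))
    return res
E
python3 - <<'E'
from h import *
t=cv2.imread("pics/top0.png")
for c,z in(("blue",30),("green",30),("purple",18),("red",110)):
    print(c)
    for r in fitrect(c,z,img=t): print(r)
E
```

```text
blue
(array([319.3, 188.7]), 150, array([635.6,  56.3]), np.float64(-13.5), array([44.4, 18. ]))
(array([355.7, 196.6]), 159, array([616.3, -26.5]), np.float64(-13.2), array([44.6, 19.2]))
(array([153.8, 241.6]), 423, array([521.2, 433.4]), np.float64(-5.2), array([215.7,  98.9]))
(array([180.5, 237.1]), 36, array([530.4, 372.4]), np.float64(3.7), array([54.5,  4.5]))
(array([179.6, 263.6]), 35, array([470.8, 374.1]), np.float64(2.7), array([59. ,  2.8]))
green
(array([337.7, 192.4]), 152, array([626.4,  14.5]), np.float64(-12.3), array([44.2, 18.4]))
(array([374. , 200.5]), 150, array([606.5, -68.5]), np.float64(-14.0), array([44.6, 18.4]))
(array([392.5, 204.6]), 146, array([ 596.3, -111. ]), np.float64(-13.2), array([44.3, 17.8]))
(array([212.7, 247.5]), 582, array([506.2, 299.6]), np.float64(-0.6), array([207.9, 123.3]))
(array([231. , 328.9]), 93, array([325.1, 259.9]), np.float64(-75.4), array([99.9,  4.7]))
purple
(array([293.9, 288.7]), 169, array([410.8, 118.6]), np.float64(-64.7), array([50.9, 16.7]))
(array([256.4, 298.4]), 168, array([390.5, 203.3]), np.float64(-41.6), array([50.5, 16.8]))
red
(array([354.6, 232.3]), 38, array([528.4,  -6.3]), np.float64(39.1), array([15.8, 15.4]))
(array([126. , 307.5]), 106, array([380.4, 469.2]), np.float64(32.6), array([61.2,  8.8]))
(array([114.2, 316.7]), 120, array([361.7, 494.1]), np.float64(40.1), array([60. ,  9.8]))
```

```bash
cat >> h.py <<'E'
YAW=-13.2; VM=np.array([608.7,-25.3,12.]); 
def vw(x,y,z):
    a=np.radians(YAW); return VM+[x*np.cos(a)-y*np.sin(a),x*np.sin(a)+y*np.cos(a),z]
E
python3 - <<'E'
from h import *
print(vw(-82.3,0,0), vw(7.7,86,0))
print("chk vice corners", proj("top",[vw(30.7+0,0,18)]))
for nm,P in dict(green=[(262,65),(418,66),(411,366),(253,364)],blue=[(57,48),(212,50),(205,348),(44,345)]).items():
    W=np.array([unp("top",(x/4+130,y/4+195),28) for x,y in P]); print(nm,W.round(0)[:,:2].tolist(),W.mean(0).round(1),[np.linalg.norm(W[i]-W[(i+1)%4]).round(0) for i in range(4)])
go([528.6,-6.5,150],[-90,0,166.8])
E
```

```text
[528.57445629  -6.50672339  12.        ] [635.83473238  56.66948395  12.        ]
chk vice corners [[357.78668483 186.8863875 ]]
green [[589.0, 339.0], [587.0, 250.0], [418.0, 255.0], [421.0, 344.0]] [503.6 296.9  28. ] [np.float64(89.0), np.float64(168.0), np.float64(89.0), np.float64(168.0)]
blue [[601.0, 457.0], [598.0, 368.0], [430.0, 371.0], [432.0, 463.0]] [515.1 414.5  28. ] [np.float64(90.0), np.float64(168.0), np.float64(92.0), np.float64(169.0)]
t 0.1 pos [282.1 557.  192.9] rot [-8.9990e+01 -1.1000e-01 -1.1687e+02] F [-0.5 -0.2  0.2] w 85.3 q [ 78.  22.   0.  -0. -68. -15.]
turn [-0.0014  1.3322  0.0016] shift [0.3912 0.0437 0.4746]
```

Emit:
drive_tool(rows=[[[0, 1.332, 0, 0.391, 0.02, 0.475, 0.3], [0, 1.332, 0, 0.391, 0.02, 0.475, 0.3], [0, 1.332, 0, 0.391, 0.02, 0.475, 0.3], [0, 1.332, 0, 0.391, 0.02, 0.475, 0.3], [0, 1.332, 0, 0.391, 0.02, 0.475, 0.3], [0, 1.332, 0, 0.391, 0.02, 0.475, 0.3], [0, 1.332, 0, 0.391, 0.02, 0.475, 0.3], [0, 1.332, 0, 0.391, 0.02, 0.475, 0.3]]])

```text
time_s: 0.9
ee_pos: [443.1, 189.4, 180.8]
ee_rot: [-90.0, -0.0, 174.1]
wrist_force: [0.5, 1.2, 0.2]
width: 59.5
```

Run:
```python
from h import *
go([528.6,-6.5,150],[-90,0,166.8])
```

```text
t 0.9 pos [443.1 189.4 180.8] rot [-9.0000e+01 -1.0000e-02  1.7406e+02] F [0.5 1.2 0.2] w 59.5 q [ 43.   9. -20.  -0. -61. -48.]
turn [-0.      0.1267  0.0002] shift [-0.1054  0.0308  0.186 ]
```

Emit:
drive_tool(rows=[[[0, 0.12, 0, -0.1, 0.02, 0.17, 0.3], [0, 0.12, 0, -0.1, 0.02, 0.17, 0.3], [0, 0.12, 0, -0.1, 0.02, 0.17, 0.3], [0, 0.12, 0, -0.1, 0.02, 0.17, 0.3], [0, 0.12, 0, -0.1, 0.02, 0.17, 0.3], [0, 0.12, 0, -0.1, 0.02, 0.17, 0.3], [0, 0.12, 0, -0.1, 0.02, 0.17, 0.3]]])

```text
time_s: 1.6
ee_pos: [525.4, 13.0, 160.8]
ee_rot: [-90.0, -0.0, 167.5]
wrist_force: [-0.6, 0.8, -0.7]
width: 60.0
```

Run:
```python
from h import *
go([528.6,-6.5,85],[-90,0,166.8])
```

```text
t 1.6 pos [525.4  13.  160.8] rot [-9.0000e+01 -3.0000e-02  1.6754e+02] F [-0.6  0.8 -0.7] w 60.0 q [ 19.  14. -16.  -0. -60. -32.]
turn [-0.      0.0129  0.0004] shift [-0.0073  0.0758  0.0183]
```

Emit:
drive_tool(rows=[[[0, 0.013, 0, -0.0073, 0, 0.0183, 0.3], [0, 0.013, 0, -0.0073, 0, 0.0183, 0.3], [0, 0.013, 0, -0.0073, 0.02, 0.0183, 0.3], [0, 0.013, 0, -0.0073, 0.04, 0.0183, 0.3], [0, 0.013, 0, -0.0073, 0.04, 0.0183, 0.3]]])

```text
time_s: 2.1
ee_pos: [526.6, -5.9, 118.7]
ee_rot: [-89.9, -0.3, 166.9]
wrist_force: [-0.7, 0.1, -0.9]
width: 59.6
```

Run:
```python
from h import *
go([528.6,-6.5,85],[-90,0,166.8])
o=snap("a"); crop(o["side"],220,200,380,345,5,"a1.png")
```

```text
t 2.1 pos [526.6  -5.9 118.7] rot [-89.89  -0.3  166.86] F [-0.7  0.1 -0.9] w 59.6 q [ 17.  17. -19.  -0. -54. -30.]
turn [-0.0019  0.0011  0.0053] shift [-0.0023  0.0337  0.0001]
```

View pics/a1.png

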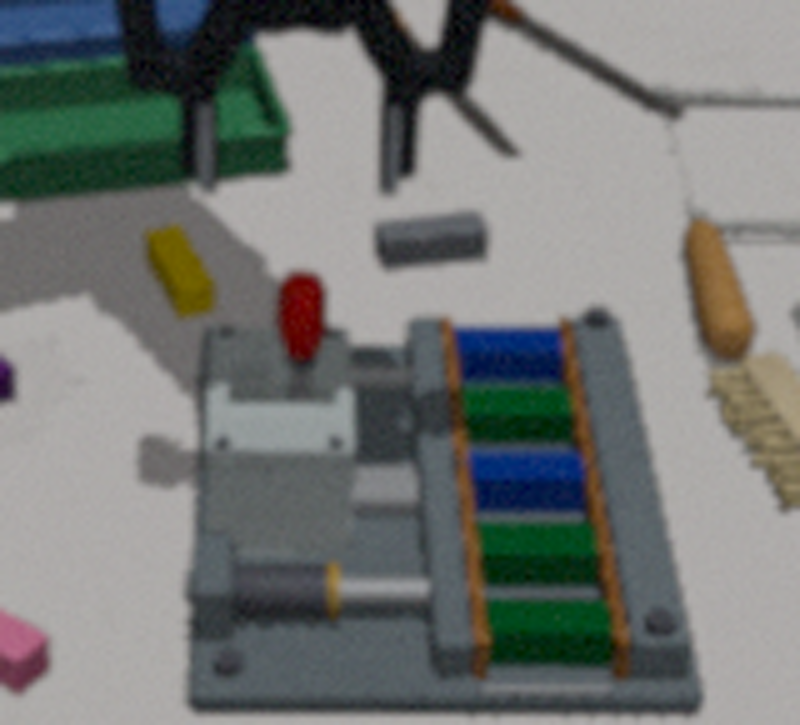

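Run:
```python
from h import *
for z in(101,118,125,150): print(z,(proj("side",[[527,-6,z]])-[220,200])*5)
# tips
for p in((205,185),(388,185),(302,275)): print(unp("side",(p[0]/5+220,p[1]/5+200),125))
```

```text
101 [[296.3187367  314.03975429]]
118 [[296.70127182 277.12067528]]
125 [[296.86088669 261.72411548]]
150 [[297.44125252 205.78193457]]
[504.34934757  55.31644322 125.        ]
[575.41031753  39.01023134 125.        ]
[526.76089101 -15.07518134 125.        ]
```

Run:
```python
from h import *
st(); o=snap("b"); crop(o["side"],220,180,380,300,5,"b1.png");crop(o["top"],280,150,440,270,5,"b2.png"); st()
```

```text
t 2.2 pos [529.1  -5.9 121.4] rot [-8.9990e+01  2.0000e-02  1.6689e+02] F [0.8 0.  0.4] w 59.6 q [ 17.  17. -19.   0. -54. -30.]
t 2.3 pos [529.8  -6.2 122.2] rot [-9.0050e+01  1.3000e-01  1.6685e+02] F [ 0.  -0.4 -0.2] w 59.9 q [ 17.  17. -19.   0. -54. -30.]
```

View pics/b1.png

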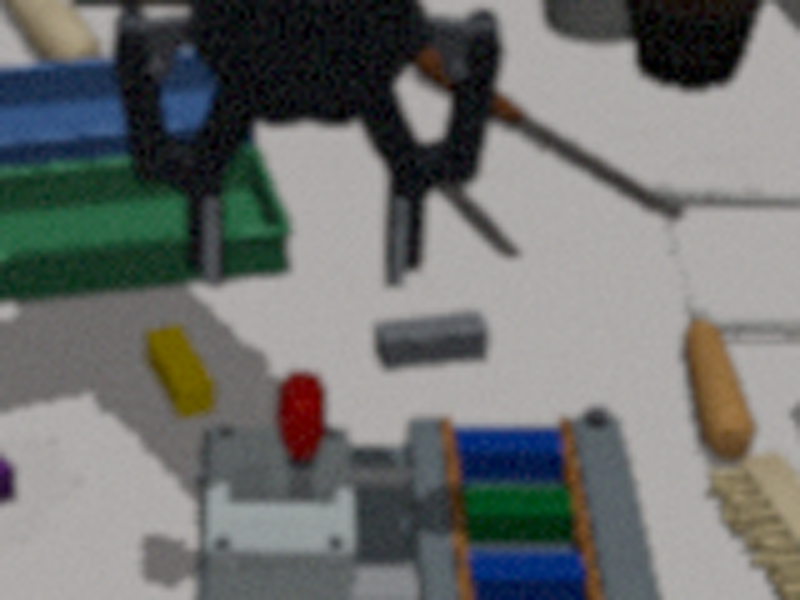

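View pics/b2.png

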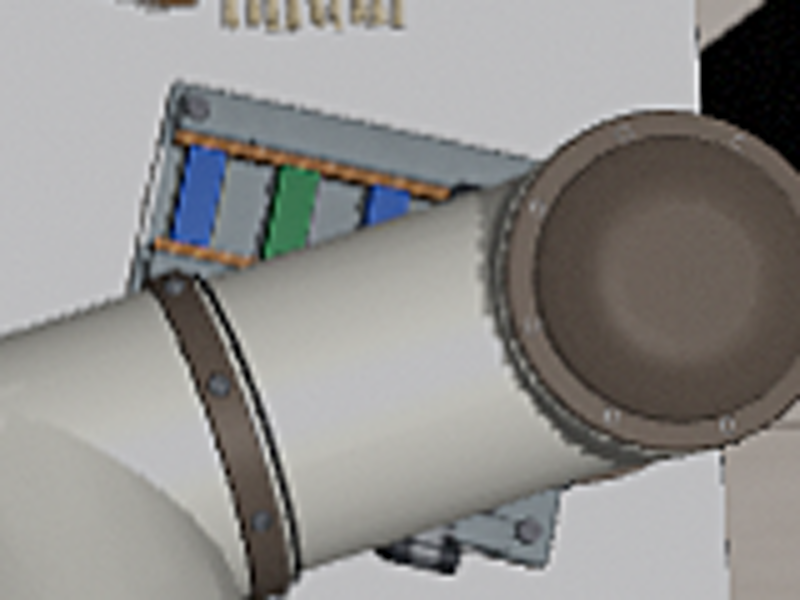

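Run:
```python
from h import *
s=cv2.imread("pics/side0.png"); crop(s,90,40,190,140,6,"d.png")
p=np.array([282,557,193.]); a=np.radians(-116.9); u=np.array([np.cos(a),np.sin(a),0])
for z in(193,206,220):
  print([(proj("side",[[p[0]+k*u[0],p[1]+k*u[1],z]])-[90,40])*6 for k in(-42,0,42)])
```

```text
[array([[359.80406003, 512.39849091]]), array([[316.89909048, 541.27759868]]), array([[271.48710319, 571.81246487]])]
[array([[356.18818786, 485.25951745]]), array([[312.96721973, 513.52337811]]), array([[267.20840292, 543.41477627]])]
[array([[352.24689959, 455.72428368]]), array([[308.68016336, 483.3103117 ]]), array([[262.54165575, 512.4923084 ]])]
```

View pics/d.png

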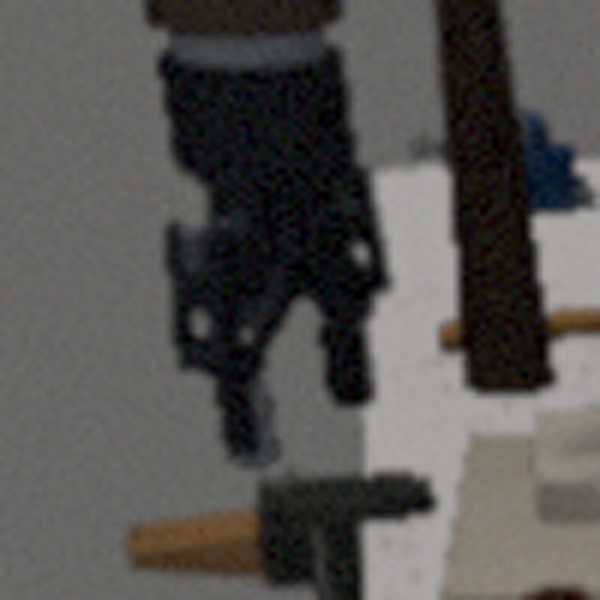

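Emit:
drive_tool(rows=[[[0, 0, 0, 0, -0.04, 0, 1], [0, 0, 0, 0, -0.04, 0, 1], [0, 0, 0, 0, -0.04, 0, 1], [0, 0, 0, 0, -0.04, 0, 1], [0, 0, 0, 0, -0.04, 0, 1], [0, 0, 0, 0, -0.04, 0, 1], [0, 0, 0, 0, -0.04, 0, 1], [0, 0, 0, 0, -0.04, 0, 1]]])

```text
time_s: 3.1
ee_pos: [528.9, -7.0, 160.6]
ee_rot: [-90.0, -0.0, 166.8]
wrist_force: [-0.5, 0.7, -0.6]
width: -0.1
```

Run:
```python
from h import *
s,R=st(); i=camera("side"); crop(i,220,160,380,280,5,"e.png"); st()
print((proj("side",[s["ee_pos"]])-[220,160])*5)
```

```text
t 3.1 pos [528.9  -7.  160.6] rot [-8.9980e+01 -3.0000e-02  1.6676e+02] F [-0.5  0.7 -0.6] w -0.1 q [ 17.  14. -16.  -0. -60. -30.]
t 3.15 pos [528.9  -7.  160.7] rot [-8.9980e+01 -2.0000e-02  1.6676e+02] F [ 0.5  0.5 -0.3] w 0.1 q [ 17.  14. -16.   0. -60. -30.]
[[303.27388809 382.42711358]]
```

View pics/e.png

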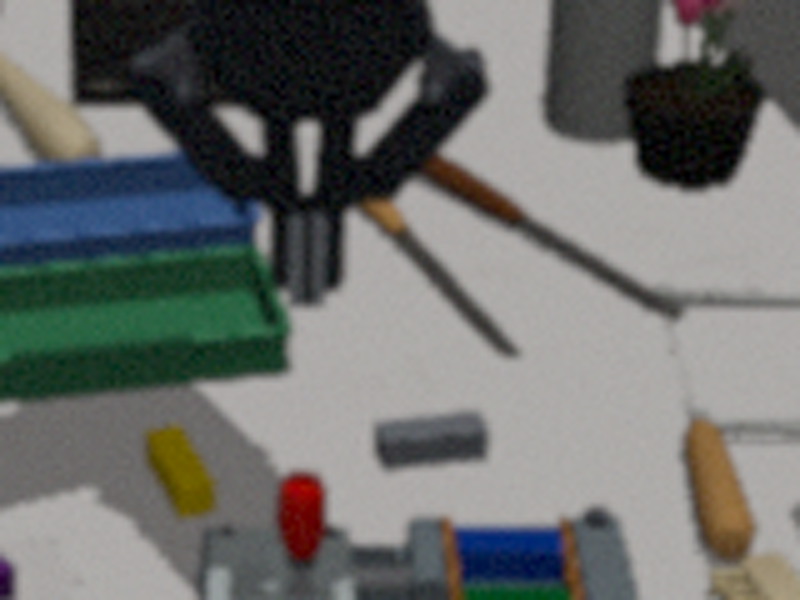

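Emit:
drive_tool(rows=[[[0, 0, 0, 0, 0, 0, 0.3], [0, 0, 0, 0, 0, 0, 0.3], [0, 0, 0, 0, 0.0, 0, 0.3], [0, 0, 0, 0, 0.0, 0, 0.3], [0, 0, 0, 0, 0.03, 0, 0.3], [0, 0, 0, 0, 0.06, 0, 0.3], [0, 0, 0, 0, 0.074, 0, 0.3], [0, 0, 0, 0, 0.074, 0, 0.3]]])

```text
time_s: 3.95
ee_pos: [527.2, -7.4, 84.7]
ee_rot: [-89.9, -0.3, 166.7]
wrist_force: [0.5, 0.7, 0.5]
width: 60.0
```

Run:
```python
from h import *
s,R=st(); i=camera("side"); crop(i,220,200,380,320,5,"f.png"); st()
print((proj("side",[s["ee_pos"]])-[220,200])*5)
c=CM["side"]; print(-np.array(c["R"]).T@c["t"])
```

```text
t 3.95 pos [527.2  -7.4  84.7] rot [-89.87  -0.27 166.75] F [0.5 0.7 0.5] w 60.0 q [ 17.  19. -22.  -0. -50. -30.]
t 4.0 pos [528.6  -7.2  86.3] rot [-8.9930e+01 -9.0000e-02  1.6677e+02] F [ 0.5 -0.5  1.5] w 59.8 q [ 17.  19. -21.   0. -50. -30.]
[[297.31868827 350.82170156]]
[ 346.79495714 -724.24736215  620.96231368]
```

View pics/f.png

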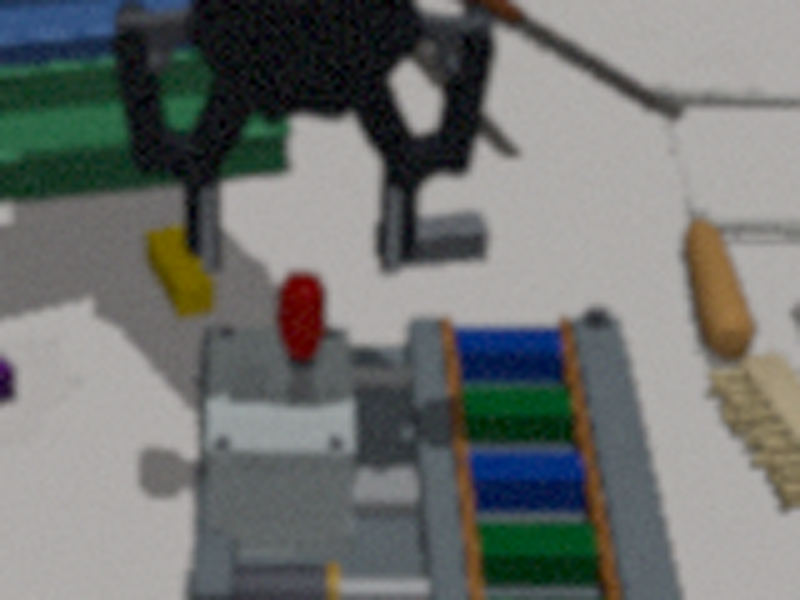

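Emit:
drive_tool(rows=[[[0, 0, 0, 0, 0.006, 0, 0.3], [0, 0, 0, 0, 0.012, 0, 0.3], [0, 0, 0, 0, 0.016, 0, 0.3], [0, 0, 0, 0, 0.016, 0, 0.3]]])

```text
time_s: 4.4
ee_pos: [528.6, -7.1, 70.6]
ee_rot: [-90.0, -0.0, 166.8]
wrist_force: [0.2, 0.7, -0.5]
width: 59.8
```

Run:
```python
from h import *
s,R=st(); i=camera("side"); crop(i,220,200,380,320,5,"g.png"); st()
print((proj("side",[s["ee_pos"]])-[220,200])*5)
```

```text
t 4.4 pos [528.6  -7.1  70.6] rot [-8.9980e+01 -4.0000e-02  1.6676e+02] F [ 0.2  0.7 -0.5] w 59.8 q [ 17.  20. -23.  -0. -47. -30.]
t 4.45 pos [528.9  -7.   70.9] rot [-8.9990e+01 -1.0000e-02  1.6677e+02] F [-0.1  0.7 -1.4] w 60.1 q [ 17.  20. -23.   0. -47. -30.]
[[300.40613075 379.56930102]]
```

View pics/g.png

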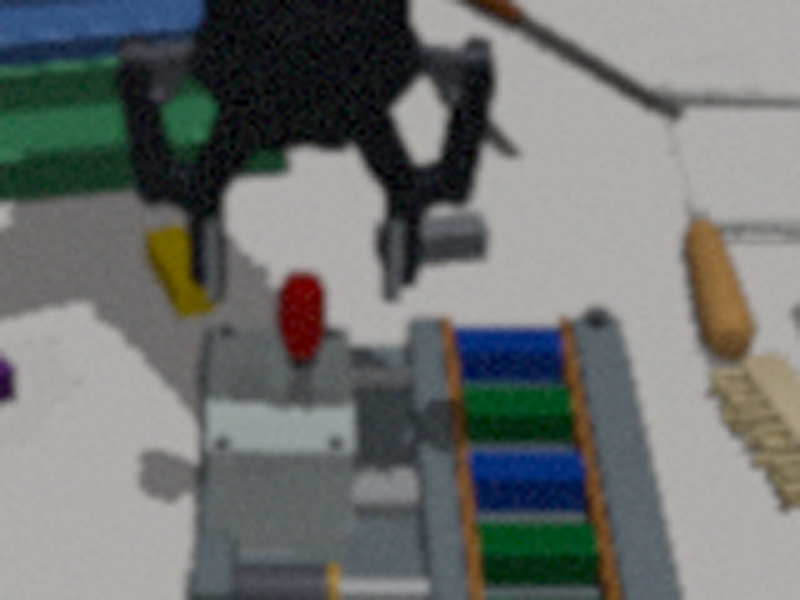

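Emit:
drive_tool(rows=[[[0, 0, 0, 0, 0.005, 0, 0.3], [0, 0, 0, 0, 0.01, 0, 0.3], [0, 0, 0, 0, 0.01, 0, 0.3]]])

```text
time_s: 4.75
ee_pos: [528.3, -7.1, 60.0]
ee_rot: [-90.0, -0.1, 166.8]
wrist_force: [0.3, 0.3, -0.4]
width: 60.0
```

Emit:
drive_tool(rows=[[[0, 0, 0, 0, 0.005, 0, 0.3], [0, 0, 0, 0, 0.005, 0, 0.3]]])

```text
time_s: 4.95
ee_pos: [528.5, -7.1, 55.2]
ee_rot: [-90.0, -0.1, 166.8]
wrist_force: [0.2, -0.2, 0.2]
width: 60.1
```

Run:
```python
from h import *
s,R=st(); i=camera("side"); crop(i,220,200,380,320,5,"g2.png"); st()
print((proj("side",[s["ee_pos"]])-[220,200])*5)
```

```text
t 4.95 pos [528.5  -7.1  55.2] rot [-8.9970e+01 -7.0000e-02  1.6676e+02] F [ 0.2 -0.2  0.2] w 60.1 q [ 17.  21. -23.  -0. -45. -30.]
t 5.0 pos [528.7  -7.   55.5] rot [-8.9980e+01 -4.0000e-02  1.6676e+02] F [0.1 0.5 0.1] w 59.7 q [ 17.  21. -23.  -0. -45. -30.]
[[299.61427444 411.38052873]]
```

View pics/g2.png

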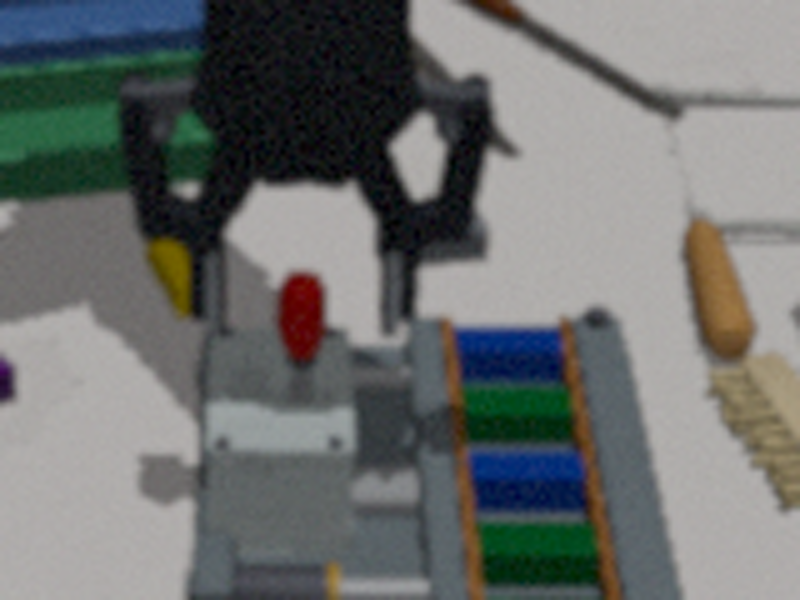

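Emit:
drive_tool(rows=[[[0, 0, 0, 0, 0.005, 0, 0.3], [0, 0, 0, 0, 0.01, 0, 0.3], [0, 0, 0, 0, 0.01, 0, 0.7], [0, 0, 0, 0, 0.01, 0, 1], [0, 0, 0, 0, 0.01, 0, 1], [0, 0, 0, 0, 0.01, 0, 1], [0, 0, 0, 0, 0.01, 0, 1]]])

```text
time_s: 5.7
ee_pos: [528.5, -7.0, 46.1]
ee_rot: [-90.0, -0.0, 166.8]
wrist_force: [-3.1, 1.1, 3.6]
width: 17.4
```

Run:
```python
from h import *
s,R=st(); i=camera("side"); crop(i,220,200,380,320,5,"g3.png"); st()
```

```text
t 5.7 pos [528.5  -7.   46.1] rot [-8.9990e+01 -4.0000e-02  1.6676e+02] F [-3.1  1.1  3.6] w 17.4 q [ 17.  22. -24.  -0. -44. -30.]
t 5.75 pos [528.5  -7.   46.1] rot [-8.9990e+01 -4.0000e-02  1.6676e+02] F [-2.7  0.8  3.2] w 17.6 q [ 17.  22. -24.  -0. -44. -30.]
```

View pics/g3.png

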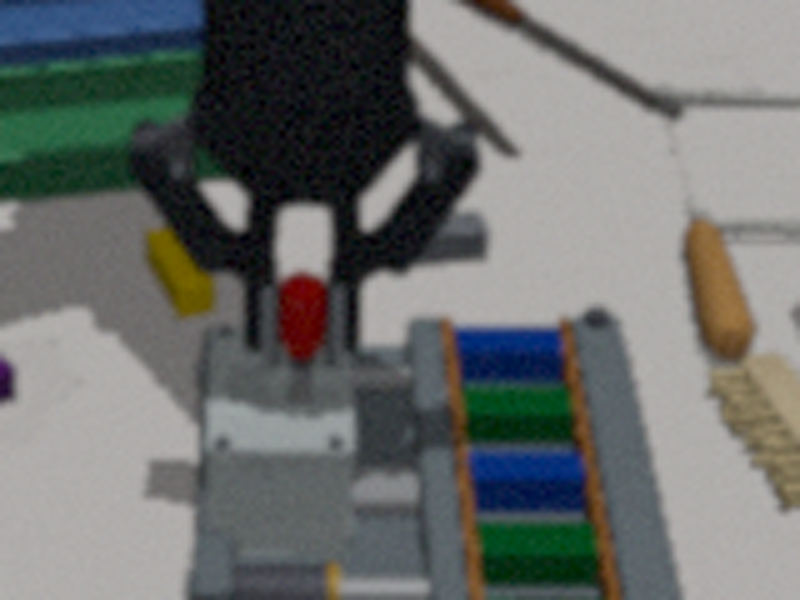

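Emit:
drive_tool(rows=[[[0, 0, 0, 0.006, 0, 0, 1], [0, 0, 0, 0.012, 0, 0, 1], [0, 0, 0, 0.018, 0, 0, 1], [0, 0, 0, 0.022, 0, 0, 1], [0, 0, 0, 0.022, 0, 0, 1], [0, 0, 0, 0.022, 0, 0, 1]]])

```text
time_s: 6.35
ee_pos: [510.7, -2.1, 46.2]
ee_rot: [-90.1, 0.4, 166.8]
wrist_force: [8.2, -3.5, -5.1]
width: 18.0
```

Run:
```python
from h import *
s,R=st(); i=camera("side"); crop(i,220,200,380,320,5,"g4.png")
print(unp("top",blobs(camera("top"),"red",5)[0][0],110))
a=np.radians(YAW); d=s["ee_pos"]-VM; print(d[0]*np.cos(a)+d[1]*np.sin(a), -d[0]*np.sin(a)+d[1]*np.cos(a))
```

```text
t 6.35 pos [510.7  -2.1  46.2] rot [-90.09   0.37 166.82] F [ 8.2 -3.5 -5.1] w 18.0 q [ 18.  20. -27.   0. -42. -31.]
[379.95430872 468.75566924 110.        ]
-100.68129835192347 0.2657760416862729
```

View pics/g4.png

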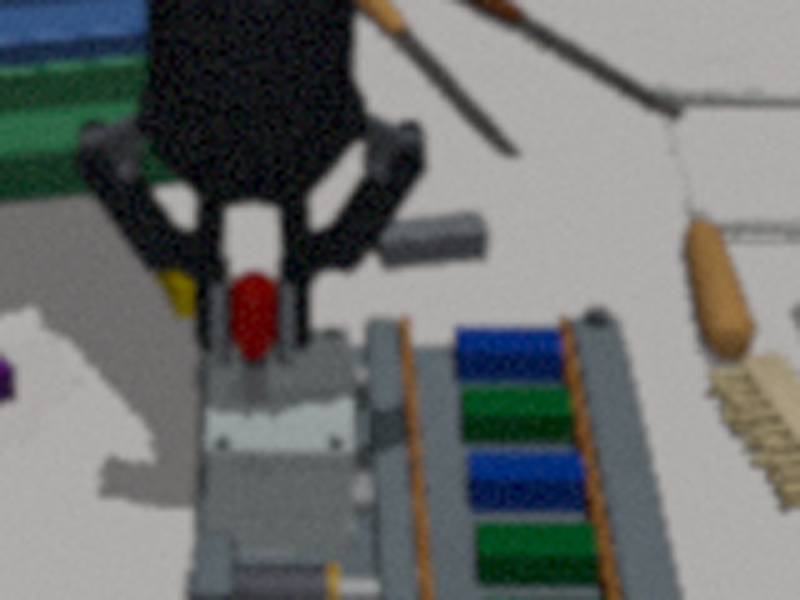

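Emit:
drive_tool(rows=[[[0, 0, 0, 0.0025, 0, 0, 1], [0, 0, 0, 0.003, 0, 0, 1], [0, 0, 0, 0.003, 0, 0, 1], [0, 0, 0, 0.003, 0, 0, 1]]])

```text
time_s: 6.85
ee_pos: [508.1, -1.4, 46.2]
ee_rot: [-90.1, 0.4, 166.8]
wrist_force: [7.9, -3.6, -5.5]
width: 18.0
```

```bash
cat >> h.py <<'E'
def inv(p):
    a=np.radians(YAW); d=np.array(p)-VM; return np.array([d[0]*np.cos(a)+d[1]*np.sin(a), -d[0]*np.sin(a)+d[1]*np.cos(a),d[2]]).round(1)
E
python3 - <<'E'
from h import *
s,R=st(); print(inv(s["ee_pos"]))
E
```

```text
t 6.85 pos [508.1  -1.4  46.2] rot [-90.09   0.39 166.82] F [ 7.9 -3.6 -5.5] w 18.0 q [ 18.  20. -27.   0. -42. -32.]
[-103.4    0.3   34.2]
```

Emit:
drive_tool(rows=[[[0, 0, 0, 0.0005, 0, -0.006, 1], [0, 0, 0, 0.0005, 0.001, -0.012, 1], [0, 0, 0, 0.0005, 0.002, -0.018, 1], [0, 0, 0, 0.0005, 0.003, -0.023, 1], [0, 0, 0, 0.0005, 0.0045, -0.028, 1], [0, 0, 0, 0.0005, 0.0045, -0.028, 1]]])

```text
time_s: 7.45
ee_pos: [515.1, 26.6, 42.5]
ee_rot: [-90.1, 0.5, 167.0]
wrist_force: [7.9, -4.1, -2.7]
width: 18.3
```

Run:
```python
from h import *
s,R=st(); print(inv(s["ee_pos"])); i=camera("side"); crop(i,220,200,380,320,5,"g5.png")
```

```text
t 7.45 pos [515.1  26.6  42.5] rot [-90.12   0.49 167.01] F [ 7.9 -4.1 -2.7] w 18.3 q [ 21.  21. -27.   0. -42. -34.]
[-102.9   29.1   30.5]
```

View pics/g5.png

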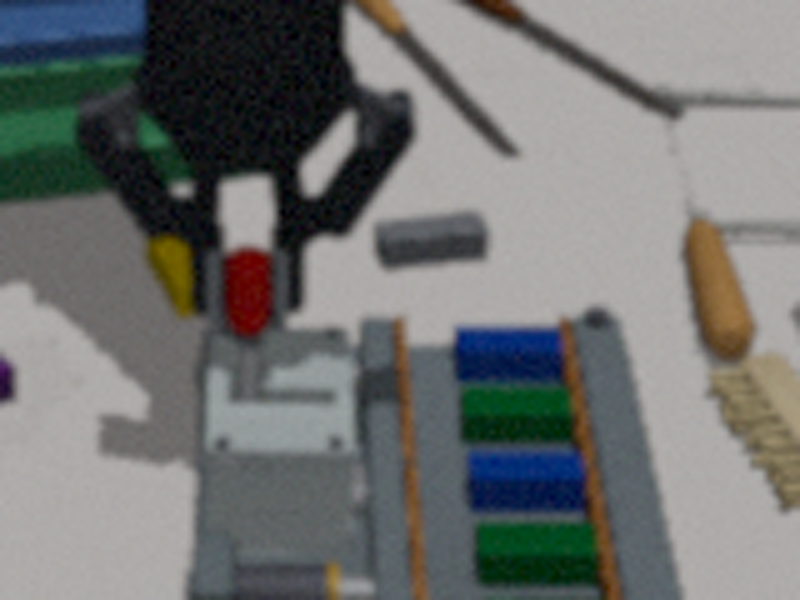

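Emit:
drive_tool(rows=[[[0, 0, 0, -0.002, 0, 0, 1], [0, 0, 0, -0.004, 0, 0, 1], [0, 0, 0, -0.006, 0, 0, 1], [0, 0, 0, -0.0075, 0, 0, 1], [0, 0, 0, -0.0075, 0, 0, 1]]])

```text
time_s: 8.0
ee_pos: [518.4, 25.4, 42.4]
ee_rot: [-90.1, 0.1, 166.9]
wrist_force: [-1.8, 3.5, 6.9]
width: 18.0
```

Run:
```python
from h import *
s,R=st(); print(inv(s["ee_pos"]))
```

```text
t 8.0 pos [518.4  25.4  42.4] rot [-9.0070e+01  8.0000e-02  1.6691e+02] F [-1.8  3.5  6.9] w 18.0 q [ 21.  21. -26.  -0. -43. -34.]
[-99.5  28.7  30.4]
```

Emit:
drive_tool(rows=[[[0, 0, 0, 0, 0, 0, 0.7], [0, 0, 0, 0, 0, 0, 0.4], [0, 0, 0, 0, 0, 0, 0.3], [0, 0, 0, 0, 0, 0, 0.3], [0, 0, 0, 0, -0.04, 0, 0.3], [0, 0, 0, 0, -0.08, 0, 0.3], [0, 0, 0, 0, -0.08, 0, 0.3]]])

```text
time_s: 8.7
ee_pos: [521.9, 25.1, 126.9]
ee_rot: [-90.3, 0.6, 166.8]
wrist_force: [0.7, 0.5, -0.8]
width: 59.9
```

Run:
```python
from h import *
s,R=st(); print(inv(s["ee_pos"])); i=camera("side"); crop(i,220,200,380,320,5,"g6.png")
```

```text
t 8.7 pos [521.9  25.1 126.9] rot [-90.28   0.6  166.82] F [ 0.7  0.5 -0.8] w 59.9 q [ 21.  15. -20.   0. -54. -34.]
[-96.1  29.3 114.9]
```

View pics/g6.png

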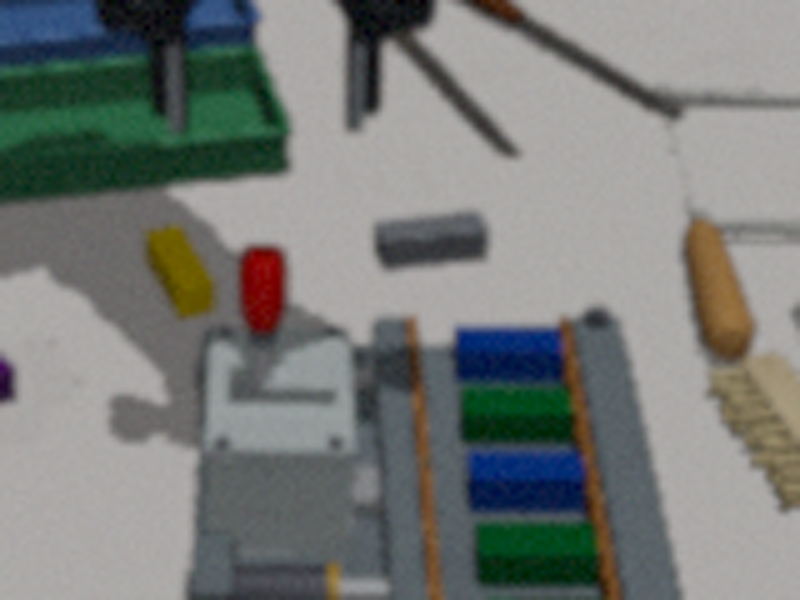

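Run:
```python
from h import *
print(vw(7.7,-86,0)); p=vw(7.7,-86,0); go([p[0],p[1],70],[-90,0,-103.2])
```

```text
[ 596.55838272 -110.78608735   12.        ]
t 8.75 pos [519.8  24.9 124.2] rot [-90.19   0.32 166.76] F [ 0.3 -0.5 -1. ] w 59.6 q [ 21.  15. -20.   0. -54. -34.]
turn [-0.0017 -1.5716 -0.0071] shift [-0.1055  0.0544  0.1146]
```

Emit:
drive_tool(rows=[[[0, -1.571, 0, -0.105, 0, 0.114, 0.6], [0, -1.571, 0, -0.105, 0, 0.114, 0.6], [0, -1.571, 0, -0.105, 0, 0.114, 0.6], [0, -1.571, 0, -0.105, 0, 0.114, 0.6], [0, -1.571, 0, -0.105, 0, 0.114, 0.6], [0, -1.571, 0, -0.105, 0, 0.114, 0.6], [0, -1.571, 0, -0.105, 0, 0.114, 0.6], [0, -1.571, 0, -0.105, 0, 0.114, 0.6]]])

```text
time_s: 9.55
ee_pos: [592.9, -110.9, 119.6]
ee_rot: [-90.2, -0.1, -126.4]
wrist_force: [0.1, -0.0, -0.1]
width: 34.6
```

Run:
```python
from h import *
p=vw(7.7,-86,0); go([p[0],p[1],70],[-90,0,-103.2])
```

```text
t 9.55 pos [ 592.9 -110.9  119.6] rot [-9.0150e+01 -1.0000e-01 -1.2638e+02] F [ 0.1 -0.  -0.1] w 34.6 q [  5.  24.  -9.  -0. -58.  49.]
turn [ 0.0029 -0.4045  0.0011] shift [-0.0023  0.0496  0.003 ]
```

Emit:
drive_tool(rows=[[[0, -0.3, 0, 0, 0, 0, 0.62], [0, -0.3, 0, 0, 0, 0, 0.62], [0, -0.3, 0, 0, 0, 0, 0.62], [0, -0.3, 0, 0, 0.03, 0, 0.62], [0, -0.3, 0, 0, 0.06, 0, 0.62], [0, -0.3, 0, 0, 0.06, 0, 0.62]]])

```text
time_s: 10.15
ee_pos: [589.7, -110.6, 56.4]
ee_rot: [-90.6, -0.2, -109.7]
wrist_force: [-0.7, -0.5, 0.1]
width: 32.5
```

Run:
```python
from h import *
p=vw(7.7,-86,0); go([p[0],p[1],20],[-90,0,-103.2])
```

```text
t 10.15 pos [ 589.7 -110.6   56.4] rot [ -90.6    -0.18 -109.73] F [-0.7 -0.5  0.1] w 32.5 q [  5.  27. -13.  -0. -51.  66.]
turn [ 0.0106 -0.114   0.0026] shift [-0.0022  0.0363  0.0069]
```

Emit:
drive_tool(rows=[[[0, -0.114, 0, -0.001, 0, 0.003, 0.62], [0, -0.114, 0, -0.001, 0, 0.003, 0.62], [0, -0.114, 0, -0.001, 0, 0.003, 0.62], [0, -0.114, 0, -0.001, 0, 0.003, 0.62]]])

```text
time_s: 10.55
ee_pos: [597.4, -110.7, 62.2]
ee_rot: [-89.9, 0.0, -103.1]
wrist_force: [0.5, -0.3, -0.2]
width: 32.5
```

Run:
```python
from h import *
p=vw(7.7,-86,0); go([p[0],p[1],20],[-90,0,-103.2]); i=camera("side"); crop(i,220,220,380,340,5,"k1.png"); go([p[0],p[1],20],[-90,0,-103.2])
```

```text
t 10.55 pos [ 597.4 -110.7   62.2] rot [-8.9940e+01  2.0000e-02 -1.0308e+02] F [ 0.5 -0.3 -0.2] w 32.5 q [  5.  27. -12.   0. -51.  72.]
turn [-0.001   0.002  -0.0003] shift [ 0.0003  0.0422 -0.0008]
t 10.6 pos [ 597.3 -110.7   62. ] rot [-8.9960e+01  1.0000e-02 -1.0305e+02] F [ 0.1  0.5 -0.3] w 32.8 q [  5.  27. -12.   0. -51.  72.]
turn [-0.0008  0.0026 -0.0002] shift [ 0.0003  0.042  -0.0007]
```

View pics/k1.png

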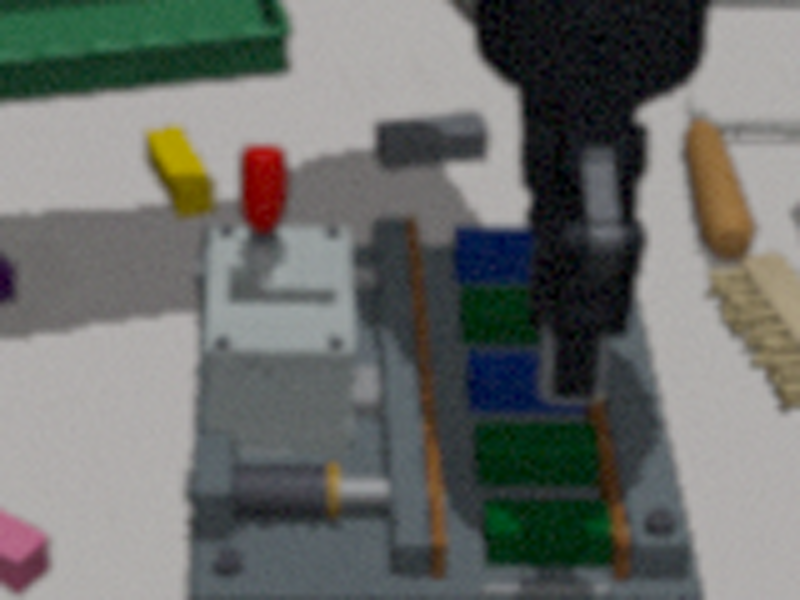

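Run:
```python
from h import *
for z in(30,62,80,97,110): print(z,(proj("side",[[597.4,-110.7,z]])-[220,220])*5, (proj("side",[[597.4-.227*23,-110.7-.974*23,z]])-[220,220])*5)
```

```text
30 [[550.24450194 511.35238737]] [[557.14648096 556.03187675]]
62 [[555.52645723 443.03583294]] [[562.67291145 486.8085769 ]]
80 [[558.58996055 403.54174994]] [[565.88021703 446.76732473]]
97 [[561.54718156 365.50733002]] [[568.97765953 408.18996102]]
110 [[563.85188176 335.92605756]] [[571.39260503 378.17551722]]
```

Emit:
drive_tool(rows=[[[0, 0, 0, 0, 0.03, 0, 0.62], [0, 0, 0, 0, 0.055, 0, 0.62], [0, 0, 0, 0, 0.065, 0, 0.62], [0, 0, 0, 0, 0.07, 0, 0.62], [0, 0, 0, 0, 0.073, 0, 0.62]]])

```text
time_s: 11.1
ee_pos: [597.8, -110.7, -11.2]
ee_rot: [-89.9, 0.0, -103.0]
wrist_force: [0.3, 0.4, -1.3]
width: 32.5
```

Run:
```python
from h import *
p=vw(7.7,-86,0); go([p[0],p[1],-20],[-90,0,-103.2]); i=camera("side"); crop(i,220,220,380,340,5,"k2.png"); st()
```

```text
t 11.1 pos [ 597.8 -110.7  -11.2] rot [ -89.94    0.   -102.96] F [ 0.3  0.4 -1.3] w 32.5 q [  5.  33. -15.   0. -42.  72.]
turn [-0.0011  0.0042 -0.    ] shift [ 0.0003  0.0088 -0.0012]
t 11.15 pos [ 597.7 -110.7  -11.3] rot [-8.9950e+01  1.0000e-02 -1.0296e+02] F [-0.9 -0.2  0.3] w 32.3 q [  5.  33. -15.   0. -42.  72.]
```

View pics/k2.png

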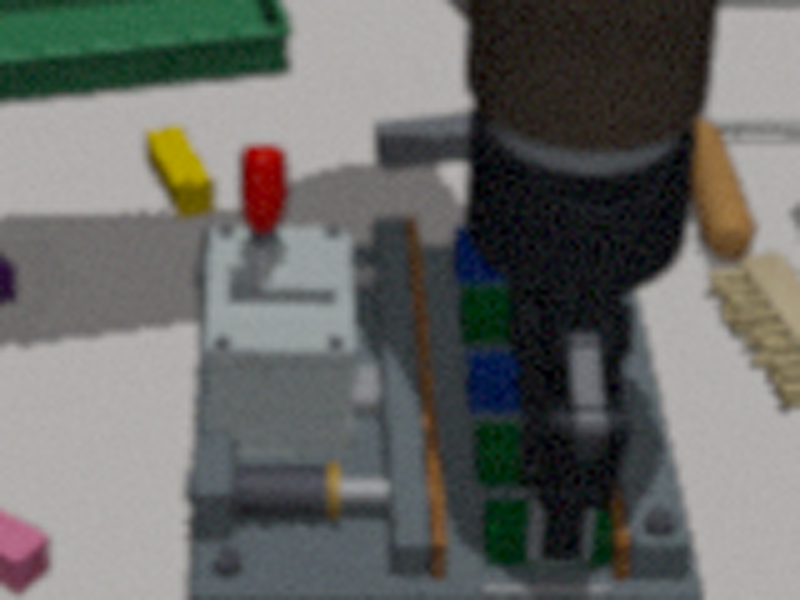

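Emit:
drive_tool(rows=[[[0, 0, 0, 0, 0.005, -0.001, 0.62], [0, 0, 0, 0, 0.009, -0.001, 0.62], [0, 0, 0, 0, 0.009, -0.001, 1], [0, 0, 0, 0, 0.009, -0.001, 1], [0, 0, 0, 0, 0.009, -0.001, 1], [0, 0, 0, 0, 0.009, -0.001, 1]]])

```text
time_s: 11.75
ee_pos: [595.9, -110.4, -20.5]
ee_rot: [-90.0, -0.0, -103.0]
wrist_force: [-1.5, -0.4, 0.7]
width: 16.0
```

Emit:
drive_tool(rows=[[[0, 0, 0, 0, -0.02, 0, 1], [0, 0, 0, 0, -0.06, 0, 1], [0, 0, 0, 0, -0.11, 0, 1], [0, 0, 0, 0, -0.115, 0, 1], [0, 0, 0, 0, -0.115, 0, 1]]])

```text
time_s: 12.25
ee_pos: [597.7, -110.3, 96.8]
ee_rot: [-89.7, 0.1, -103.0]
wrist_force: [-0.1, 0.9, -1.1]
width: 16.1
```

```bash
cat >> h.py <<'E'
def tray(c,img=None,n="top"):
    "hull of tray colour -> rim rectangle pose"
    if img is None: img=camera(n)
    lo,hi={"green":((60,60,30),(90,255,255)),"blue":((100,70,40),(128,255,255))}[c]
    m=cv2.inRange(cv2.cvtColor(img,cv2.COLOR_BGR2HSV),lo,hi); m=cv2.morphologyEx(m,cv2.MORPH_CLOSE,np.ones((5,5)))
    k,l,s,ce=cv2.connectedComponentsWithStats(m); i=1+np.argmax(s[1:,4])
    pts=np.argwhere(l==i)[:,::-1]; h=cv2.convexHull(pts.astype(np.int32))[:,0]
    W=np.array([unp(n,p,28)[:2] for p in h]).astype(np.float32); r=cv2.minAreaRect(W); print(c,"tray",r); return r
E
python3 - <<'E'
from h import *
tray("green",cv2.imread("pics/top0.png")); tray("blue",cv2.imread("pics/top0.png"))
go([556.6,295,90],[-90,0,-91.7]); o=snap("m"); tray("green",o["top"]);tray("blue",o["top"])
E
```

```text
green tray ((504.41754150390625, 297.8480529785156), (88.769775390625, 169.33932495117188), 88.40167999267578)
blue tray ((515.823486328125, 415.6532897949219), (90.8194808959961, 169.40162658691406), 88.0129623413086)
t 12.25 pos [ 597.7 -110.3   96.8] rot [-8.9700e+01  1.0000e-01 -1.0296e+02] F [-0.1  0.9 -1.1] w 16.1 q [  5.  25. -10.  -0. -55.  72.]
turn [-0.0054 -0.1966 -0.0012] shift [-0.3858  0.0067 -0.131 ]
green tray ((504.3997802734375, 297.8708801269531), (88.72516632080078, 169.3760986328125), 88.40167999267578)
blue tray ((515.823486328125, 415.6532897949219), (90.8194808959961, 169.40162658691406), 88.0129623413086)
```

View pics/side_m.png

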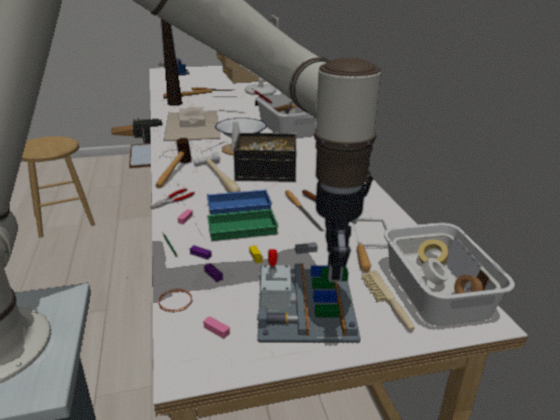

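View pics/top_m.png

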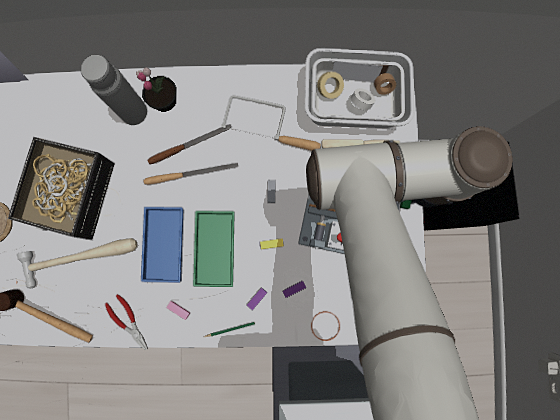

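Emit:
drive_tool(rows=[[[0, -0.2, 0, -0.385, 0, -0.131, 1], [0, -0.2, 0, -0.385, 0, -0.131, 1], [0, -0.2, 0, -0.385, 0, -0.131, 1], [0, -0.2, 0, -0.385, 0, -0.131, 1], [0, -0.2, 0, -0.385, 0, -0.131, 1], [0, -0.2, 0, -0.385, 0, -0.131, 1], [0, -0.2, 0, -0.385, 0, -0.131, 1], [0, -0.2, 0, -0.385, 0, -0.131, 1]]])

```text
time_s: 13.15
ee_pos: [553.9, 288.7, 92.0]
ee_rot: [-90.2, -0.2, -91.5]
wrist_force: [0.6, 0.6, -0.4]
width: 16.2
```

Emit:
drive_tool(rows=[[[0, 0, 0, 0, 0, 0, 1], [0, 0, 0, 0, 0, 0, 1]]])

```text
time_s: 13.35
ee_pos: [554.0, 288.0, 91.8]
ee_rot: [-90.2, -0.2, -91.4]
wrist_force: [1.7, -0.1, -1.1]
width: 16.2
```

Run:
```python
from h import *
go([557,296,0],[-90,0,-91.7]); go([504,297.5,0],[-90,0,-91.7])
```

```text
t 13.35 pos [554.  288.   91.8] rot [-90.2   -0.17 -91.38] F [ 1.7 -0.1 -1.1] w 16.2 q [ 42.  27.  -7.  -0. -56.  46.]
turn [0.0035 0.0057 0.0029] shift [-0.0083  0.0918  0.0031]
t 13.35 pos [554.  288.   91.8] rot [-90.2   -0.17 -91.38] F [ 1.7 -0.1 -1.1] w 16.2 q [ 42.  27.  -7.  -0. -56.  46.]
turn [0.0035 0.0057 0.0029] shift [-0.0085  0.092  -0.0499]
```

Emit:
drive_tool(rows=[[[0, 0.005, 0, -0.008, 0.0, 0.003, 1], [0, 0.005, 0, -0.008, 0.04, 0.003, 1], [0, 0.005, 0, -0.008, 0.08, 0.003, 1], [0, 0.005, 0, -0.008, 0.105, 0.003, 1], [0, 0.005, 0, -0.008, 0.114, 0.003, 1], [0, 0.005, 0, -0.008, 0.114, 0.003, 1], [0, 0.005, 0, -0.008, 0.114, 0.003, 0.62], [0, 0.005, 0, -0.008, 0.114, 0.003, 0.62]]])

```text
time_s: 14.15
ee_pos: [560.1, 296.1, -17.6]
ee_rot: [-89.8, 0.1, -91.8]
wrist_force: [0.8, -0.7, 0.7]
width: 32.3
```

Emit:
drive_tool(rows=[[[0, 0, 0, 0, 0, 0, 0.62], [0, 0, 0, 0, -0.03, 0, 0.62], [0, 0, 0, 0, -0.08, 0, 0.62], [0, 0, 0, 0, -0.115, 0, 0.62], [0, 0, 0, 0, -0.115, 0, 0.62]]])

```text
time_s: 14.65
ee_pos: [562.5, 298.1, 103.4]
ee_rot: [-89.3, 0.5, -91.7]
wrist_force: [0.2, 0.6, 0.2]
width: 32.6
```

Run:
```python
from h import *
p=vw(7.7,-43,0); go([p[0],p[1],92],[-90,0,-103.2]); i=camera("side"); crop(i,180,160,300,260,6,"n1.png")
```

```text
t 14.65 pos [562.5 298.1 103.4] rot [-89.32   0.51 -91.7 ] F [0.2 0.6 0.2] w 32.6 q [ 43.  27.  -6.   0. -57.  46.]
turn [-0.0109  0.2006 -0.01  ] shift [0.3657 0.0088 0.0547]
```

View pics/n1.png

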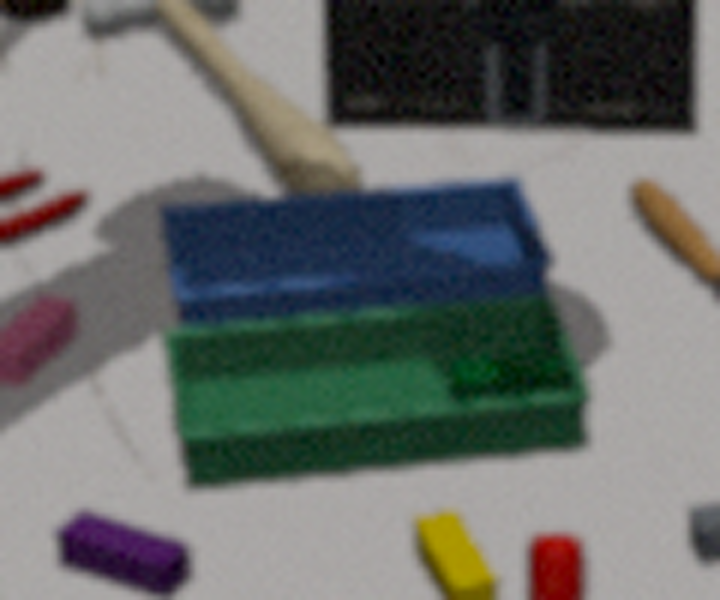

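Emit:
drive_tool(rows=[[[0, 0.2, 0, 0.366, 0, 0.058, 0.62], [0, 0.2, 0, 0.366, 0, 0.058, 0.62], [0, 0.2, 0, 0.366, 0, 0.058, 0.62], [0, 0.2, 0, 0.366, 0, 0.058, 0.62], [0, 0.2, 0, 0.366, 0, 0.058, 0.62], [0, 0.2, 0, 0.366, 0, 0.058, 0.62], [0, 0.2, 0, 0.366, 0, 0.058, 0.62], [0, 0.2, 0, 0.366, 0, 0.058, 0.62]]])

```text
time_s: 15.5
ee_pos: [604.3, -76.0, 94.4]
ee_rot: [-90.1, -0.0, -103.5]
wrist_force: [-0.6, 1.1, -0.0]
width: 32.7
```

Emit:
drive_tool(rows=[[[0, 0, 0, 0, 0, 0, 0.62], [0, 0, 0, 0, 0, 0, 0.62]]])

```text
time_s: 15.7
ee_pos: [604.6, -72.5, 94.6]
ee_rot: [-90.1, -0.0, -103.3]
wrist_force: [0.2, 0.5, 0.1]
width: 32.6
```

Run:
```python
from h import *
p=vw(7.7,-43,0); go([p[0],p[1],-20.5],[-90,0,-103.2])
```

```text
t 15.7 pos [604.6 -72.5  94.6] rot [-9.0090e+01 -1.0000e-02 -1.0332e+02] F [0.2 0.5 0.1] w 32.6 q [  8.  25. -10.  -0. -55.  68.]
turn [ 0.0016 -0.0021  0.0002] shift [-0.0039  0.1151  0.0011]
```

Emit:
drive_tool(rows=[[[0, -0.002, 0, -0.004, 0, 0.001, 0.62], [0, -0.002, 0, -0.004, 0.04, 0.001, 0.62], [0, -0.002, 0, -0.004, 0.08, 0.001, 0.62], [0, -0.002, 0, -0.004, 0.105, 0.001, 0.62], [0, -0.002, 0, -0.004, 0.115, 0.001, 0.62], [0, -0.002, 0, -0.004, 0.115, 0.001, 1], [0, -0.002, 0, -0.004, 0.115, 0.001, 1], [0, -0.002, 0, -0.004, 0.115, 0.001, 1]]])

```text
time_s: 16.5
ee_pos: [606.7, -67.9, -18.7]
ee_rot: [-90.0, 0.0, -103.1]
wrist_force: [-2.8, 2.0, -1.1]
width: 16.1
```

Emit:
drive_tool(rows=[[[0, 0, 0, 0, 0, 0, 1], [0, 0, 0, 0, -0.02, 0, 1], [0, 0, 0, 0, -0.06, 0, 1], [0, 0, 0, 0, -0.11, 0, 1], [0, 0, 0, 0, -0.115, 0, 1], [0, 0, 0, 0, -0.115, 0, 1]]])

```text
time_s: 17.1
ee_pos: [609.9, -68.6, 99.3]
ee_rot: [-89.5, 0.2, -103.1]
wrist_force: [-0.4, -0.8, -0.4]
width: 15.9
```

Run:
```python
from h import *
go([504,297.5,92],[-90,0,-91.7]); o=snap("m2"); tray("green",o["top"]);tray("blue",o["top"])
crop(o["side"],220,220,380,340,5,"m2.png")
```

```text
t 17.1 pos [609.9 -68.6  99.3] rot [ -89.5     0.16 -103.13] F [-0.4 -0.8 -0.4] w 15.9 q [  9.  25.  -9.   0. -55.  68.]
turn [-0.0091 -0.1994 -0.0019] shift [-0.3324  0.0066 -0.1864]
green tray ((504.38372802734375, 297.9196472167969), (88.8459701538086, 169.28968811035156), 88.48847961425781)
blue tray ((515.823486328125, 415.6532897949219), (90.8194808959961, 169.40162658691406), 88.0129623413086)
```

View pics/m2.png

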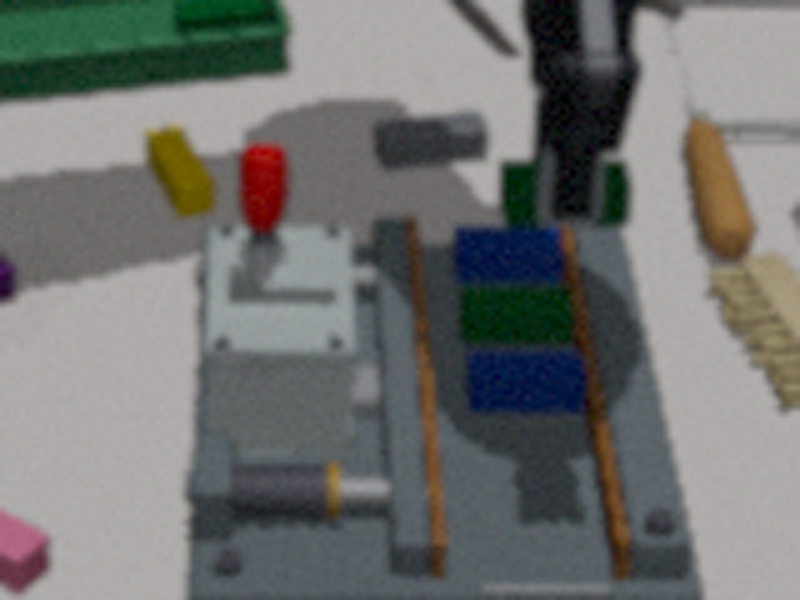

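Emit:
drive_tool(rows=[[[0, -0.2, 0, -0.336, 0, -0.184, 1], [0, -0.2, 0, -0.336, 0, -0.184, 1], [0, -0.2, 0, -0.336, 0, -0.184, 1], [0, -0.2, 0, -0.336, 0, -0.184, 1], [0, -0.2, 0, -0.336, 0, -0.184, 1], [0, -0.2, 0, -0.336, 0, -0.184, 1], [0, -0.2, 0, -0.336, 0, -0.184, 1], [0, -0.2, 0, -0.336, 0, -0.184, 1]]])

```text
time_s: 18.0
ee_pos: [502.8, 302.8, 93.7]
ee_rot: [-90.1, -0.1, -91.5]
wrist_force: [1.4, -0.3, -0.5]
width: 16.0
```

Emit:
drive_tool(rows=[[[0, 0, 0, 0, 0, 0, 1], [0, 0, 0, 0, 0, 0, 1]]])

```text
time_s: 18.2
ee_pos: [503.3, 300.4, 93.7]
ee_rot: [-90.1, -0.1, -91.6]
wrist_force: [0.3, -0.6, -0.7]
width: 16.2
```

Run:
```python
from h import *
go([504,297.5,-22],[-90,0,-91.7])
```

```text
t 18.2 pos [503.3 300.4  93.7] rot [-90.13  -0.13 -91.59] F [ 0.3 -0.6 -0.7] w 16.2 q [ 47.  23. -13.  -0. -54.  42.]
turn [0.0022 0.002  0.0023] shift [0.0026 0.1157 0.001 ]
```

Emit:
drive_tool(rows=[[[0, 0, 0, 0.002, 0.0, 0, 1], [0, 0, 0, 0.002, 0.04, 0, 1], [0, 0, 0, 0.002, 0.08, 0, 1], [0, 0, 0, 0.002, 0.105, 0, 1], [0, 0, 0, 0.002, 0.117, 0, 1], [0, 0, 0, 0.002, 0.117, 0, 1], [0, 0, 0, 0.002, 0.117, 0, 0.62], [0, 0, 0, 0.002, 0.117, 0, 0.62]]])

```text
time_s: 19.0
ee_pos: [505.5, 299.2, -19.8]
ee_rot: [-89.8, 0.1, -91.7]
wrist_force: [-0.1, 0.3, -0.7]
width: 32.0
```

Emit:
drive_tool(rows=[[[0, 0, 0, 0, 0, 0, 0.62], [0, 0, 0, 0, -0.03, 0, 0.62], [0, 0, 0, 0, -0.08, 0, 0.62], [0, 0, 0, 0, -0.115, 0, 0.62], [0, 0, 0, 0, -0.115, 0, 0.62]]])

```text
time_s: 19.5
ee_pos: [507.8, 301.5, 100.8]
ee_rot: [-89.4, 0.5, -91.6]
wrist_force: [0.6, -0.0, -0.1]
width: 32.5
```

Run:
```python
from h import *
p=vw(7.7,43,0); go([p[0],p[1],92],[-90,0,-103.2]); i=camera("side"); crop(i,180,160,300,260,6,"n2.png")
```

```text
t 19.5 pos [507.8 301.5 100.8] rot [-89.38   0.55 -91.58] F [ 0.6 -0.  -0.1] w 32.5 q [ 46.  23. -13.   0. -54.  42.]
turn [-0.0099  0.2027 -0.0106] shift [0.2834 0.0075 0.1261]
```

View pics/n2.png

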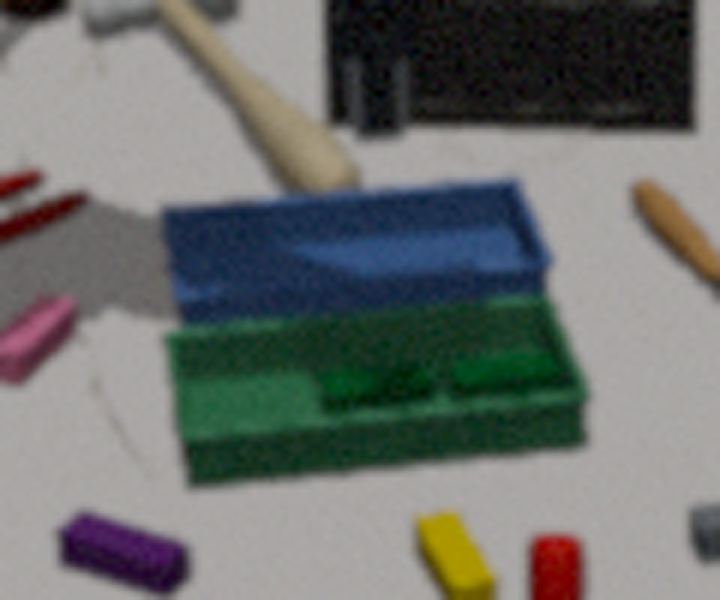

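Emit:
drive_tool(rows=[[[0, 0.2, 0, 0.285, 0, 0.129, 0.63], [0, 0.2, 0, 0.285, 0, 0.129, 0.63], [0, 0.2, 0, 0.285, 0, 0.129, 0.63], [0, 0.2, 0, 0.285, 0, 0.129, 0.63], [0, 0.2, 0, 0.285, 0, 0.129, 0.63], [0, 0.2, 0, 0.285, 0, 0.129, 0.63], [0, 0.2, 0, 0.285, 0, 0.129, 0.63], [0, 0.2, 0, 0.285, 0, 0.129, 0.63]]])

```text
time_s: 20.35
ee_pos: [624.6, 7.6, 92.2]
ee_rot: [-90.1, -0.0, -103.4]
wrist_force: [-1.0, -0.6, 0.4]
width: 31.8
```

Emit:
drive_tool(rows=[[[0, 0, 0, 0, 0, 0, 0.63], [0, 0, 0, 0, 0, 0, 0.63]]])

```text
time_s: 20.55
ee_pos: [624.3, 11.1, 93.2]
ee_rot: [-90.0, -0.0, -103.0]
wrist_force: [-0.1, 0.6, 0.1]
width: 32.1
```

Run:
```python
from h import *
p=vw(7.7,43,0); go([p[0],p[1],-20.5],[-90,0,-103.2])
```

```text
t 20.55 pos [624.3  11.1  93.2] rot [-9.0040e+01 -1.0000e-02 -1.0303e+02] F [-0.1  0.6  0.1] w 32.1 q [ 16.  27.  -7.  -0. -56.  61.]
turn [0.0007 0.0029 0.0001] shift [-0.004   0.1136  0.001 ]
```

Emit:
drive_tool(rows=[[[0, 0.003, 0, -0.0035, 0, 0, 0.63], [0, 0.003, 0, -0.0035, 0.04, 0, 0.63], [0, 0.003, 0, -0.0035, 0.07, 0, 0.63], [0, 0.003, 0, -0.0035, 0.075, 0, 0.63], [0, 0.003, 0, -0.0035, 0.075, 0, 0.63]]])

```text
time_s: 21.05
ee_pos: [625.3, 14.0, 18.0]
ee_rot: [-90.1, -0.1, -103.2]
wrist_force: [-0.1, -0.4, 0.6]
width: 31.4
```

Run:
```python
from h import *
p=vw(7.7,43,0); go([p[0],p[1],-20.5],[-90,0,-103.2])
```

```text
t 21.05 pos [625.3  14.   18. ] rot [-9.007e+01 -7.000e-02 -1.032e+02] F [-0.1 -0.4  0.6] w 31.4 q [ 16.  32. -11.   0. -47.  61.]
turn [ 0.0013 -0.0001  0.0012] shift [-0.001   0.0385  0.0005]
```

Emit:
drive_tool(rows=[[[0, 0, 0, -0.001, 0.015, 0, 0.63], [0, 0, 0, -0.001, 0.03, 0, 0.63], [0, 0, 0, -0.001, 0.038, 0, 0.63], [0, 0, 0, -0.001, 0.038, 0, 0.63], [0, 0, 0, -0.001, 0.038, 0, 1], [0, 0, 0, -0.001, 0.038, 0, 1], [0, 0, 0, -0.001, 0.038, 0, 1]]])

```text
time_s: 21.75
ee_pos: [627.0, 14.5, -18.0]
ee_rot: [-89.9, 0.1, -103.3]
wrist_force: [-1.1, 0.8, 4.1]
width: 15.8
```

Emit:
drive_tool(rows=[[[0, 0, 0, 0, 0, 0, 1], [0, 0, 0, 0, -0.02, 0, 1], [0, 0, 0, 0, -0.06, 0, 1], [0, 0, 0, 0, -0.11, 0, 1], [0, 0, 0, 0, -0.115, 0, 1], [0, 0, 0, 0, -0.115, 0, 1]]])

```text
time_s: 22.35
ee_pos: [627.0, 14.5, 97.6]
ee_rot: [-89.8, 0.1, -103.3]
wrist_force: [-0.6, 0.8, -0.4]
width: 16.2
```

Run:
```python
from h import *
go([452,299,92],[-90,0,-91.7]); o=snap("m3"); tray("green",o["top"]);tray("blue",o["top"])
crop(o["side"],220,220,380,340,5,"m3.png")
```

```text
t 22.35 pos [627.   14.5  97.6] rot [ -89.77    0.14 -103.32] F [-0.6  0.8 -0.4] w 16.2 q [ 16.  27.  -7.  -0. -56.  61.]
turn [-0.0043 -0.2027 -0.0021] shift [-0.2365  0.0052 -0.2358]
green tray ((504.4056396484375, 297.8707275390625), (88.72516632080078, 169.3142852783203), 88.40167999267578)
blue tray ((515.8887329101562, 415.6510009765625), (90.8194808959961, 169.2710418701172), 88.0129623413086)
```

View pics/m3.png

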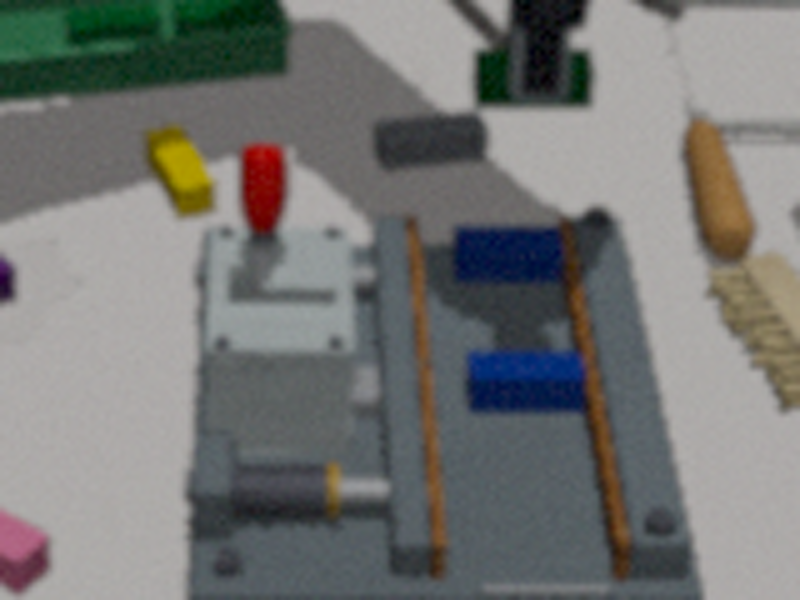

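Emit:
drive_tool(rows=[[[0, -0.203, 0, -0.236, 0, -0.234, 1], [0, -0.203, 0, -0.236, 0, -0.234, 1], [0, -0.203, 0, -0.236, 0, -0.234, 1], [0, -0.203, 0, -0.236, 0, -0.234, 1], [0, -0.203, 0, -0.236, 0, -0.234, 1], [0, -0.203, 0, -0.236, 0, -0.234, 1], [0, -0.203, 0, -0.236, 0, -0.234, 1], [0, -0.203, 0, -0.236, 0, -0.234, 1]]])

```text
time_s: 23.25
ee_pos: [449.9, 299.9, 93.5]
ee_rot: [-90.1, -0.1, -91.4]
wrist_force: [0.5, -0.2, -0.4]
width: 16.0
```

Emit:
drive_tool(rows=[[[0, 0, 0, 0, 0, 0, 1], [0, 0, 0, 0, 0, 0, 1]]])

```text
time_s: 23.45
ee_pos: [452.2, 296.5, 94.2]
ee_rot: [-90.1, -0.1, -91.7]
wrist_force: [0.4, -0.1, -0.5]
width: 15.8
```

Run:
```python
from h import *
go([452,299,-22],[-90,0,-91.7])
```

```text
t 23.45 pos [452.2 296.5  94.2] rot [-90.1   -0.12 -91.72] F [ 0.4 -0.1 -0.5] w 15.8 q [ 50.  19. -19.  -0. -51.  38.]
turn [ 0.0018 -0.0003  0.0021] shift [-0.0027  0.1162 -0.    ]
```

Emit:
drive_tool(rows=[[[0, 0, 0, -0.003, 0.0, 0, 1], [0, 0, 0, -0.003, 0.04, 0, 1], [0, 0, 0, -0.003, 0.08, 0, 1], [0, 0, 0, -0.003, 0.105, 0, 1], [0, 0, 0, -0.003, 0.118, 0, 1], [0, 0, 0, -0.003, 0.118, 0, 1], [0, 0, 0, -0.003, 0.118, 0, 0.62], [0, 0, 0, -0.003, 0.118, 0, 0.62]]])

```text
time_s: 24.25
ee_pos: [453.7, 301.7, -21.0]
ee_rot: [-89.9, 0.2, -91.7]
wrist_force: [0.6, 0.2, 0.2]
width: 32.3
```

Emit:
drive_tool(rows=[[[0, 0, 0, 0, 0, 0, 0.62], [0, 0, 0, 0, -0.03, 0, 0.62], [0, 0, 0, 0, -0.08, 0, 0.62], [0, 0, 0, 0, -0.115, 0, 0.62], [0, 0, 0, 0, -0.115, 0, 0.62]]])

```text
time_s: 24.75
ee_pos: [455.8, 304.0, 99.3]
ee_rot: [-89.4, 0.6, -91.6]
wrist_force: [0.9, -0.3, 0.1]
width: 32.8
```

Run:
```python
from h import *
p=vw(7.7,0,0); go([p[0],p[1],92],[-90,0,-103.2]); i=camera("side"); crop(i,180,160,300,260,6,"n3.png")
```

```text
t 24.75 pos [455.8 304.   99.3] rot [-89.43   0.59 -91.59] F [ 0.9 -0.3  0.1] w 32.8 q [ 51.  19. -19.   0. -51.  38.]
turn [-0.0088  0.2026 -0.0113] shift [0.3265 0.0057 0.1695]
```

View pics/n3.png

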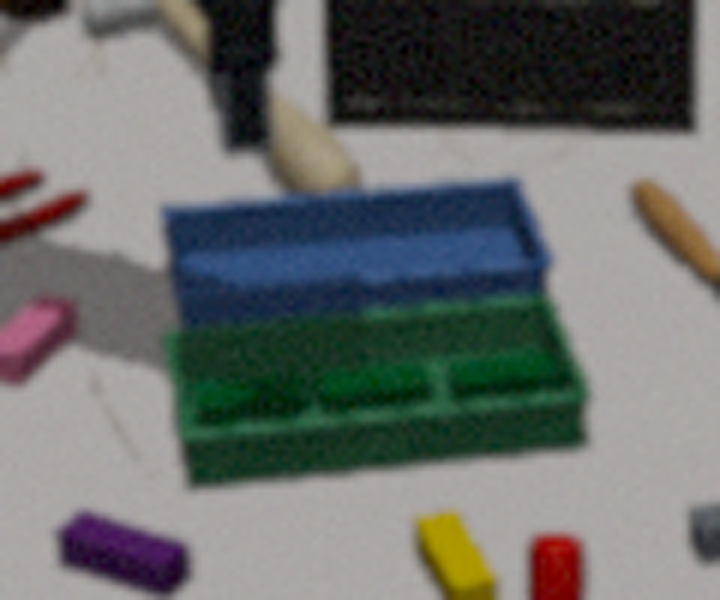

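Emit:
drive_tool(rows=[[[0, 0.2, 0, 0.326, 0, 0.17, 0.6], [0, 0.2, 0, 0.326, 0, 0.17, 0.6], [0, 0.2, 0, 0.326, 0, 0.17, 0.6], [0, 0.2, 0, 0.326, 0, 0.17, 0.6], [0, 0.2, 0, 0.326, 0, 0.17, 0.6], [0, 0.2, 0, 0.326, 0, 0.17, 0.6], [0, 0.2, 0, 0.326, 0, 0.17, 0.6], [0, 0.2, 0, 0.326, 0, 0.17, 0.6]]])

```text
time_s: 25.6
ee_pos: [613.5, -34.0, 91.2]
ee_rot: [-90.1, -0.0, -103.4]
wrist_force: [-0.8, 0.3, 0.0]
width: 33.9
```

Emit:
drive_tool(rows=[[[0, 0, 0, 0, 0, 0, 0.6], [0, 0, 0, 0, 0, 0, 0.6]]])

```text
time_s: 25.8
ee_pos: [612.1, -30.0, 91.6]
ee_rot: [-90.1, -0.0, -103.2]
wrist_force: [-0.1, 0.1, -0.3]
width: 34.2
```

Run:
```python
from h import *
p=vw(7.7,0,0); go([p[0],p[1],-20.5],[-90,0,-103.2])
```

```text
t 25.8 pos [612.1 -30.   91.6] rot [-9.0100e+01 -2.0000e-02 -1.0317e+02] F [-0.1  0.1 -0.3] w 34.2 q [ 12.  26.  -9.  -0. -55.  65.]
turn [0.0017 0.0005 0.0003] shift [-0.0038  0.1121  0.0035]
```

Emit:
drive_tool(rows=[[[0, 0, 0, -0.0025, 0, 0.003, 0.6], [0, 0, 0, -0.0025, 0.04, 0.003, 0.6], [0, 0, 0, -0.0025, 0.08, 0.003, 0.6], [0, 0, 0, -0.0025, 0.103, 0.003, 0.6], [0, 0, 0, -0.0025, 0.111, 0.003, 0.6], [0, 0, 0, -0.0025, 0.111, 0.003, 0.6], [0, 0, 0, -0.0025, 0.111, 0.003, 1], [0, 0, 0, -0.0025, 0.111, 0.003, 1]]])

```text
time_s: 26.6
ee_pos: [617.9, -27.7, -16.5]
ee_rot: [-89.8, 0.1, -103.1]
wrist_force: [-0.3, -0.0, -0.8]
width: 16.1
```

Emit:
drive_tool(rows=[[[0, 0, 0, 0, 0, 0, 1], [0, 0, 0, 0, 0, 0, 1], [0, 0, 0, 0, -0.02, 0, 1], [0, 0, 0, 0, -0.06, 0, 1], [0, 0, 0, 0, -0.11, 0, 1], [0, 0, 0, 0, -0.115, 0, 1], [0, 0, 0, 0, -0.115, 0, 1]]])

```text
time_s: 27.3
ee_pos: [617.6, -28.3, 98.8]
ee_rot: [-89.7, 0.1, -103.2]
wrist_force: [-0.2, 0.3, 0.1]
width: 16.2
```

Run:
```python
from h import *
go([548,414,92],[-90,0,-92]); o=snap("m4"); tray("green",o["top"]);tray("blue",o["top"])
crop(o["side"],220,220,380,340,5,"m4.png")
```

```text
t 27.3 pos [617.6 -28.3  98.8] rot [ -89.74    0.13 -103.15] F [-0.2  0.3  0.1] w 16.2 q [ 12.  26.  -8.  -0. -56.  64.]
turn [-0.0047 -0.1946 -0.0018] shift [-0.4148  0.0069 -0.1684]
green tray ((504.41754150390625, 297.8480529785156), (88.769775390625, 169.33932495117188), 88.40167999267578)
blue tray ((515.823486328125, 415.6532897949219), (90.8194808959961, 169.40162658691406), 88.0129623413086)
```

View pics/m4.png

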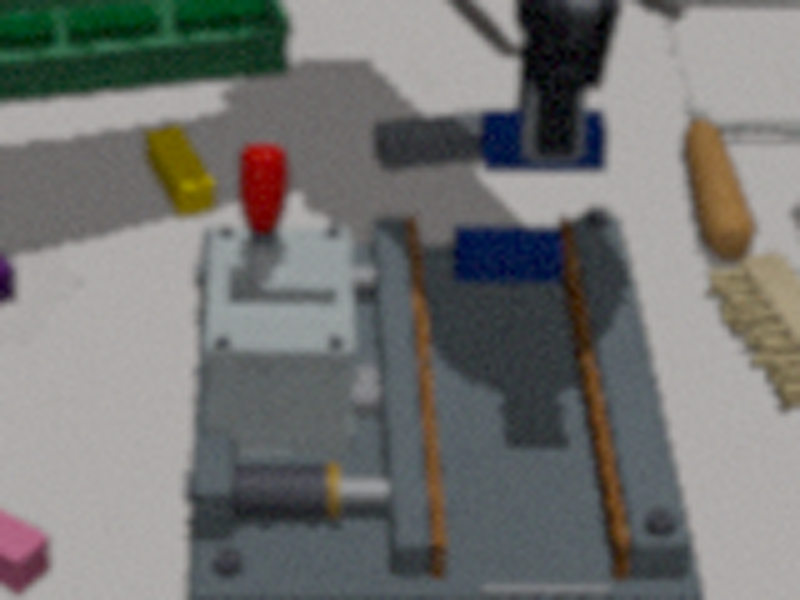

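Emit:
drive_tool(rows=[[[0, -0.195, 0, -0.414, 0, -0.167, 1], [0, -0.195, 0, -0.414, 0, -0.167, 1], [0, -0.195, 0, -0.414, 0, -0.167, 1], [0, -0.195, 0, -0.414, 0, -0.167, 1], [0, -0.195, 0, -0.414, 0, -0.167, 1], [0, -0.195, 0, -0.414, 0, -0.167, 1], [0, -0.195, 0, -0.414, 0, -0.167, 1], [0, -0.195, 0, -0.414, 0, -0.167, 1]]])

```text
time_s: 28.2
ee_pos: [553.4, 367.9, 93.8]
ee_rot: [-90.2, -0.2, -92.0]
wrist_force: [1.2, 0.7, 0.9]
width: 15.9
```

Run:
```python
from h import *
go([548,414,92],[-90,0,-92])
```

```text
t 28.2 pos [553.4 367.9  93.8] rot [-90.18  -0.19 -91.96] F [1.2 0.7 0.9] w 15.9 q [ 48.  30.  -1.  -0. -59.  41.]
turn [0.0032 0.0007 0.0033] shift [-0.0459  0.0017 -0.0069]
```

Emit:
drive_tool(rows=[[[0, 0, 0, -0.025, 0, -0.003, 1], [0, 0, 0, -0.025, 0, -0.003, 1], [0, 0, 0, -0.025, 0, -0.003, 1], [0, 0, 0, -0.025, 0, -0.003, 1]]])

```text
time_s: 28.6
ee_pos: [552.5, 390.3, 94.9]
ee_rot: [-90.1, -0.1, -92.0]
wrist_force: [0.0, 0.1, -0.6]
width: 15.9
```

Run:
```python
from h import *
go([548,414,-22],[-90,0,-92])
```

```text
t 28.6 pos [552.5 390.3  94.9] rot [-90.12  -0.13 -92.02] F [ 0.   0.1 -0.6] w 15.9 q [ 49.  31.   1.  -0. -60.  39.]
turn [ 0.0021 -0.0003  0.0024] shift [-0.0238  0.1169 -0.0051]
```

Emit:
drive_tool(rows=[[[0, 0, 0, -0.024, 0, -0.004, 1], [0, 0, 0, -0.024, 0, -0.004, 1], [0, 0, 0, -0.024, 0.03, -0.004, 1], [0, 0, 0, -0.024, 0.06, -0.004, 1], [0, 0, 0, -0.024, 0.07, -0.004, 1], [0, 0, 0, -0.024, 0.07, -0.004, 1]]])

```text
time_s: 29.2
ee_pos: [549.2, 413.9, 24.6]
ee_rot: [-90.2, -0.2, -92.0]
wrist_force: [-0.5, 0.1, 0.2]
width: 16.0
```

Run:
```python
from h import *
go([548,414,-22],[-90,0,-92])
```

```text
t 29.2 pos [549.2 413.9  24.6] rot [-90.16  -0.2  -92.03] F [-0.5  0.1  0.2] w 16.0 q [ 50.  36.  -1.  -0. -53.  38.]
turn [ 0.0028 -0.0006  0.0035] shift [-0.0002  0.0466 -0.0011]
```

Emit:
drive_tool(rows=[[[0, 0, 0, 0, 0.02, 0, 1], [0, 0, 0, 0, 0.037, 0, 1], [0, 0, 0, 0, 0.046, 0, 1], [0, 0, 0, 0, 0.046, 0, 1], [0, 0, 0, 0, 0.046, 0, 0.62], [0, 0, 0, 0, 0.046, 0, 0.62], [0, 0, 0, 0, 0.046, 0, 0.62]]])

```text
time_s: 29.9
ee_pos: [550.3, 416.7, -18.3]
ee_rot: [-89.9, 0.1, -91.9]
wrist_force: [0.3, -0.1, 0.6]
width: 32.3
```

Emit:
drive_tool(rows=[[[0, 0, 0, 0, -0.03, 0, 0.62], [0, 0, 0, 0, -0.08, 0, 0.62], [0, 0, 0, 0, -0.115, 0, 0.62], [0, 0, 0, 0, -0.115, 0, 0.62]]])

```text
time_s: 30.3
ee_pos: [553.1, 419.2, 103.7]
ee_rot: [-89.4, 0.6, -91.9]
wrist_force: [0.4, -0.1, 0.3]
width: 32.1
```

Run:
```python
from h import *
p=vw(7.7,86,0); go([p[0],p[1],92],[-90,0,-103.2]); i=camera("side"); crop(i,180,160,300,260,6,"n4.png")
```

```text
t 30.3 pos [553.1 419.2 103.7] rot [-89.4    0.58 -91.88] F [ 0.4 -0.1  0.3] w 32.1 q [ 51.  32.   4.   0. -61.  38.]
turn [-0.0095  0.1975 -0.0111] shift [0.3597 0.0091 0.0945]
```

View pics/n4.png

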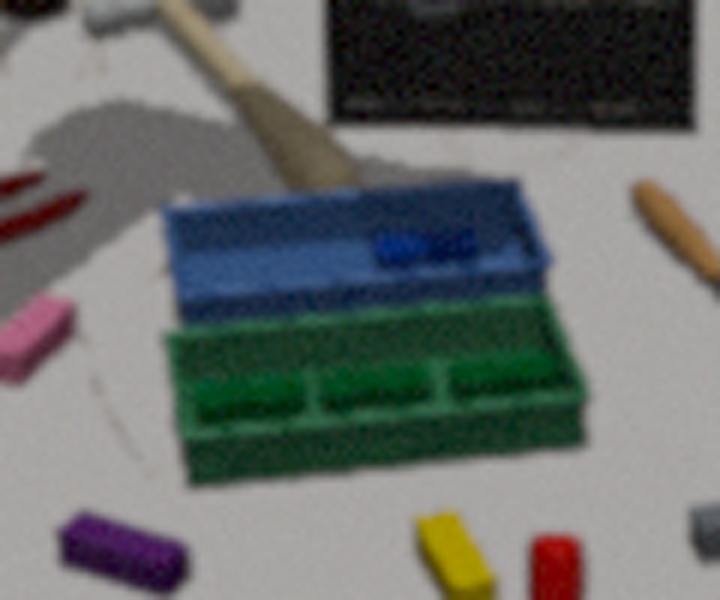

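Blue bar lies in its tray (about px 251,201). Next the last blue one at y=+86.

Emit:
drive_tool(rows=[[[0, 0.2, 0, 0.362, 0, 0.097, 0.6], [0, 0.2, 0, 0.362, 0, 0.097, 0.6], [0, 0.2, 0, 0.362, 0, 0.097, 0.6], [0, 0.2, 0, 0.362, 0, 0.097, 0.6], [0, 0.2, 0, 0.362, 0, 0.097, 0.6], [0, 0.2, 0, 0.362, 0, 0.097, 0.6], [0, 0.2, 0, 0.362, 0, 0.097, 0.6], [0, 0.2, 0, 0.362, 0, 0.097, 0.6]]])

```text
time_s: 31.15
ee_pos: [633.7, 47.1, 94.4]
ee_rot: [-90.1, -0.1, -103.6]
wrist_force: [0.8, -0.5, -0.9]
width: 34.2
```

Emit:
drive_tool(rows=[[[0, 0, 0, 0, 0, 0, 0.6], [0, 0, 0, 0, 0, 0, 0.6]]])

```text
time_s: 31.35
ee_pos: [633.7, 50.4, 94.5]
ee_rot: [-90.1, -0.0, -103.5]
wrist_force: [0.3, 0.1, -0.6]
width: 34.0
```

Run:
```python
from h import *
p=vw(7.7,86,0); go([p[0],p[1],-20.5],[-90,0,-103.2])
```

```text
t 31.35 pos [633.7  50.4  94.5] rot [-9.009e+01 -3.000e-02 -1.035e+02] F [ 0.3  0.1 -0.6] w 34.0 q [ 19.  28.  -5.  -0. -57.  57.]
turn [ 0.0015 -0.0053  0.0005] shift [-0.0067  0.115   0.0008]
```

Emit:
drive_tool(rows=[[[0, -0.005, 0, -0.0055, 0, 0, 0.6], [0, -0.005, 0, -0.0055, 0.04, 0, 0.6], [0, -0.005, 0, -0.0055, 0.08, 0, 0.6], [0, -0.005, 0, -0.0055, 0.105, 0, 0.6], [0, -0.005, 0, -0.0055, 0.114, 0, 0.6], [0, -0.005, 0, -0.0055, 0.114, 0, 0.6], [0, -0.005, 0, -0.0055, 0.114, 0, 1], [0, -0.005, 0, -0.0055, 0.114, 0, 1]]])

```text
time_s: 32.15
ee_pos: [636.9, 57.2, -16.6]
ee_rot: [-89.8, 0.1, -103.1]
wrist_force: [-0.0, -0.5, 0.3]
width: 15.8
```

Emit:
drive_tool(rows=[[[0, 0, 0, 0, 0, 0, 1], [0, 0, 0, 0, 0, 0, 1], [0, 0, 0, 0, -0.02, 0, 1], [0, 0, 0, 0, -0.06, 0, 1], [0, 0, 0, 0, -0.11, 0, 1], [0, 0, 0, 0, -0.115, 0, 1], [0, 0, 0, 0, -0.115, 0, 1]]])

```text
time_s: 32.85
ee_pos: [636.8, 56.6, 99.1]
ee_rot: [-89.7, 0.2, -103.1]
wrist_force: [0.5, -0.6, -1.1]
width: 16.2
```

Run:
```python
from h import *
go([484,416,92],[-90,0,-92]); o=snap("m5"); tray("green",o["top"]);tray("blue",o["top"])
crop(o["side"],220,190,380,340,5,"m5.png")
for r in fitrect("purple",18,img=o["top"]): print(r)
```

```text
t 32.85 pos [636.8  56.6  99.1] rot [ -89.74    0.17 -103.15] F [ 0.5 -0.6 -1.1] w 16.2 q [ 20.  28.  -5.   0. -57.  57.]
turn [-0.0049 -0.1946 -0.0025] shift [-0.3152  0.007  -0.2306]
green tray ((504.0433044433594, 297.8808288574219), (88.72516632080078, 168.58934020996094), 88.40167999267578)
blue tray ((515.8408813476562, 415.6526794433594), (90.8194808959961, 169.36683654785156), 88.0129623413086)
(array([243.7, 317.4]), 70, array([348.7, 232.4]), np.float64(-25.9), array([25.1, 14.5]))
```

View pics/m5.png

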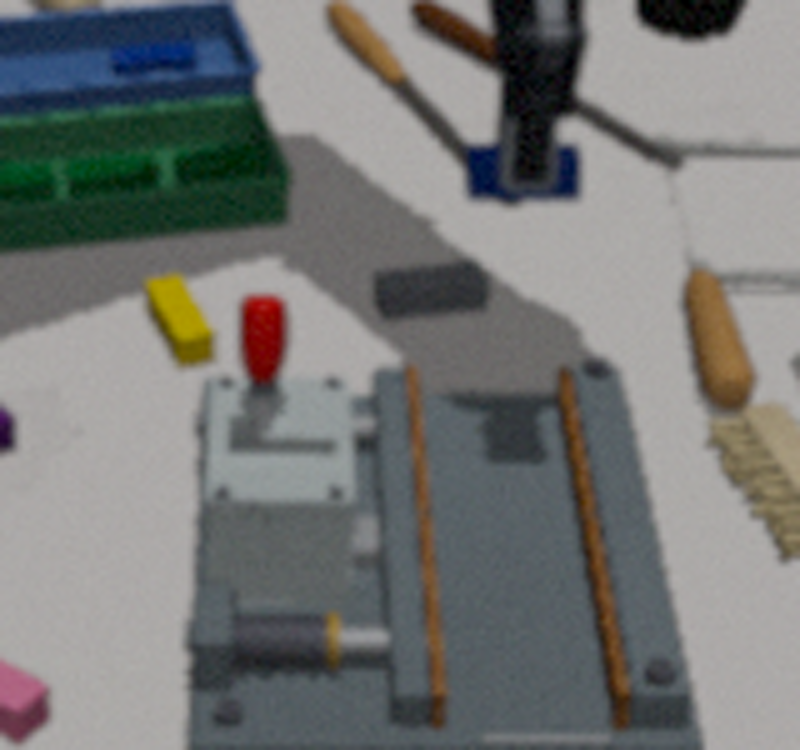

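Emit:
drive_tool(rows=[[[0, -0.195, 0, -0.316, 0, -0.229, 1], [0, -0.195, 0, -0.316, 0, -0.229, 1], [0, -0.195, 0, -0.316, 0, -0.229, 1], [0, -0.195, 0, -0.316, 0, -0.229, 1], [0, -0.195, 0, -0.316, 0, -0.229, 1], [0, -0.195, 0, -0.316, 0, -0.229, 1], [0, -0.195, 0, -0.316, 0, -0.229, 1], [0, -0.195, 0, -0.316, 0, -0.229, 1]]])

```text
time_s: 33.75
ee_pos: [482.2, 417.5, 94.1]
ee_rot: [-90.1, -0.2, -91.9]
wrist_force: [0.3, 1.0, -0.0]
width: 15.8
```

Emit:
drive_tool(rows=[[[0, 0, 0, 0, 0, 0, 1], [0, 0, 0, 0, 0, 0, 1]]])

```text
time_s: 33.95
ee_pos: [483.0, 415.9, 94.1]
ee_rot: [-90.1, -0.2, -91.9]
wrist_force: [0.7, -1.3, -0.4]
width: 15.9
```

Run:
```python
from h import *
go([484,416,-22],[-90,0,-92])
```

```text
t 33.95 pos [483.  415.9  94.1] rot [-90.15  -0.2  -91.86] F [ 0.7 -1.3 -0.4] w 15.9 q [ 55.  28.  -5.  -0. -57.  33.]
turn [0.0026 0.0024 0.0035] shift [-0.0006  0.1161  0.0013]
```

Emit:
drive_tool(rows=[[[0, 0, 0, 0, 0.03, 0, 1], [0, 0, 0, 0, 0.07, 0, 1], [0, 0, 0, 0, 0.1, 0, 1], [0, 0, 0, 0, 0.116, 0, 1], [0, 0, 0, 0, 0.116, 0, 1], [0, 0, 0, 0, 0.116, 0, 0.62], [0, 0, 0, 0, 0.116, 0, 0.62], [0, 0, 0, 0, 0.116, 0, 0.62]]])

```text
time_s: 34.75
ee_pos: [485.0, 416.4, -18.2]
ee_rot: [-89.9, 0.1, -92.0]
wrist_force: [-0.1, -0.0, 1.0]
width: 32.4
```

Emit:
drive_tool(rows=[[[0, 0, 0, 0, -0.03, 0, 0.62], [0, 0, 0, 0, -0.08, 0, 0.62], [0, 0, 0, 0, -0.115, 0, 0.62], [0, 0, 0, 0, -0.115, 0, 0.62]]])

```text
time_s: 35.15
ee_pos: [487.4, 419.5, 103.4]
ee_rot: [-89.5, 0.6, -91.9]
wrist_force: [1.1, 0.3, 0.3]
width: 32.8
```

Run:
```python
from h import *
st(); o=snap("p"); crop(o["side"],150,160,300,285,5,"p1.png")
for r in fitrect("purple",18,img=o["top"]): print(r)
```

```text
t 35.15 pos [487.4 419.5 103.4] rot [-89.46   0.64 -91.88] F [1.1 0.3 0.3] w 32.8 q [ 55.  27.  -5.   0. -57.  33.]
(array([293.8, 288.6]), 171, array([410.8, 118.7]), np.float64(-64.9), array([50.8, 16.9]))
(array([247.9, 312.9]), 167, array([358.7, 222.8]), np.float64(-41.0), array([51. , 16.4]))
```

View pics/p1.png

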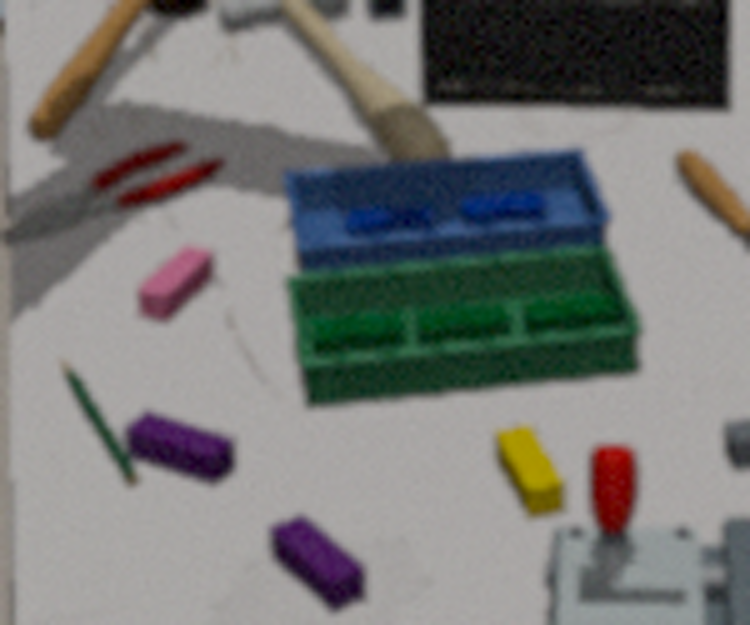

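View pics/top_p.png

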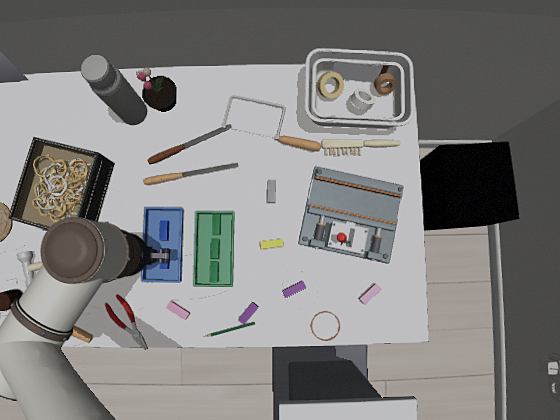

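Run:
```python
from h import *
go([410.8,118.7,60],[-90,0,-154.9])
```

```text
t 35.25 pos [484.5 416.6  97.4] rot [-89.91   0.19 -91.97] F [-0.6 -0.6 -0.7] w 32.5 q [ 55.  28.  -5.  -0. -57.  33.]
turn [ 4.0000e-04  1.0984e+00 -3.9000e-03] shift [ 0.3004  0.0363 -0.0635]
```

Emit:
drive_tool(rows=[[[0, 1.1, 0, 0.3, 0, -0.063, 0.5], [0, 1.1, 0, 0.3, 0, -0.063, 0.5], [0, 1.1, 0, 0.3, 0, -0.063, 0.5], [0, 1.1, 0, 0.3, 0, -0.063, 0.5], [0, 1.1, 0, 0.3, 0, -0.063, 0.5], [0, 1.1, 0, 0.3, 0, -0.063, 0.5], [0, 1.1, 0, 0.3, 0, -0.063, 0.5], [0, 1.1, 0, 0.3, 0, -0.063, 0.5]]])

```text
time_s: 36.05
ee_pos: [409.2, 115.9, 94.5]
ee_rot: [-90.0, -0.2, -155.4]
wrist_force: [0.5, -0.2, -0.2]
width: 42.9
```

Emit:
drive_tool(rows=[[[0, 0, 0, 0, 0, 0, 0.5], [0, 0, 0, 0, 0, 0, 0.5]]])

```text
time_s: 36.25
ee_pos: [410.6, 118.2, 94.8]
ee_rot: [-90.0, -0.1, -154.9]
wrist_force: [0.2, 0.7, -0.1]
width: 42.6
```

Run:
```python
from h import *
go([410.8,118.7,60],[-90,0,-154.9])
```

```text
t 36.25 pos [410.6 118.2  94.8] rot [-8.9990e+01 -9.0000e-02 -1.5492e+02] F [ 0.2  0.7 -0.1] w 42.6 q [ 38.   9. -34.  -0. -47. -13.]
turn [-0.0002 -0.0003  0.0015] shift [-0.0004  0.0348 -0.0004]
```

Emit:
drive_tool(rows=[[[0, 0, 0, 0, 0.04, 0, 0.5], [0, 0, 0, 0, 0.08, 0, 0.5], [0, 0, 0, 0, 0.11, 0, 0.5], [0, 0, 0, 0, 0.118, 0, 0.5], [0, 0, 0, 0, 0.122, 0, 0.5], [0, 0, 0, 0, 0.124, 0, 0.5], [0, 0, 0, 0, 0.124, 0, 0.5]]])

```text
time_s: 36.95
ee_pos: [411.9, 119.1, -27.7]
ee_rot: [-90.0, 0.1, -154.9]
wrist_force: [0.8, -0.4, -1.0]
width: 42.8
```

Run:
```python
from h import *
go([410.8,118.7,-31],[-90,0,-154.9]); i=camera("side"); crop(i,150,190,270,290,6,"q1.png")
```

```text
t 36.95 pos [411.9 119.1 -27.7] rot [-9.0020e+01  1.3000e-01 -1.5495e+02] F [ 0.8 -0.4 -1. ] w 42.8 q [ 38.  22. -42.   0. -26. -13.]
turn [ 0.0004 -0.0008 -0.0022] shift [ 0.0012  0.0033 -0.0001]
```

View pics/q1.png

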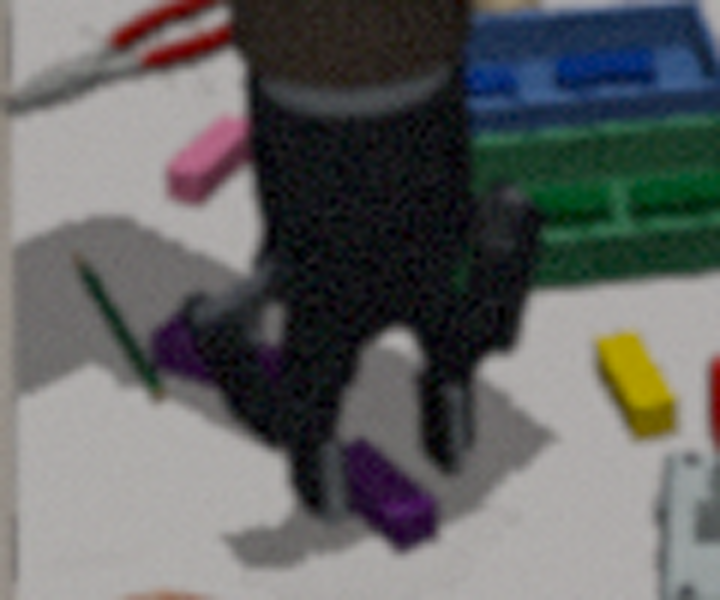

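Emit:
drive_tool(rows=[[[0, 0, 0, 0.001, 0.003, 0, 0.5], [0, 0, 0, 0.001, 0.003, 0, 1], [0, 0, 0, 0.001, 0.003, 0, 1], [0, 0, 0, 0.001, 0.003, 0, 1], [0, 0, 0, 0.001, 0.003, 0, 1], [0, 0, 0, 0.001, 0.003, 0, 1]]])

```text
time_s: 37.6
ee_pos: [410.4, 118.1, -31.0]
ee_rot: [-90.0, 0.0, -155.0]
wrist_force: [-1.0, -0.3, 6.1]
width: 16.3
```

Emit:
drive_tool(rows=[[[0, 0, 0, 0, -0.02, 0, 1], [0, 0, 0, 0, -0.06, 0, 1], [0, 0, 0, 0, -0.11, 0, 1], [0, 0, 0, 0, -0.125, 0, 1], [0, 0, 0, 0, -0.125, 0, 1], [0, 0, 0, 0, -0.125, 0, 1]]])

```text
time_s: 38.2
ee_pos: [409.6, 117.7, 93.0]
ee_rot: [-90.0, -0.0, -155.0]
wrist_force: [-0.3, -0.5, -0.7]
width: 16.4
```

Run:
```python
from h import *
p=vw(2.5,-60,0); print(p); go([p[0],p[1],92],[-90,0,-103.2]); i=camera("side"); crop(i,150,170,270,290,6,"q2.png")
```

```text
[597.43289505 -84.28561135  12.        ]
t 38.2 pos [409.6 117.7  93. ] rot [-9.0030e+01 -3.0000e-02 -1.5501e+02] F [-0.3 -0.5 -0.7] w 16.4 q [ 38.   9. -34.  -0. -47. -13.]
turn [ 6.000e-04 -9.043e-01  3.000e-04] shift [-0.085   0.0008  0.2625]
```

View pics/q2.png

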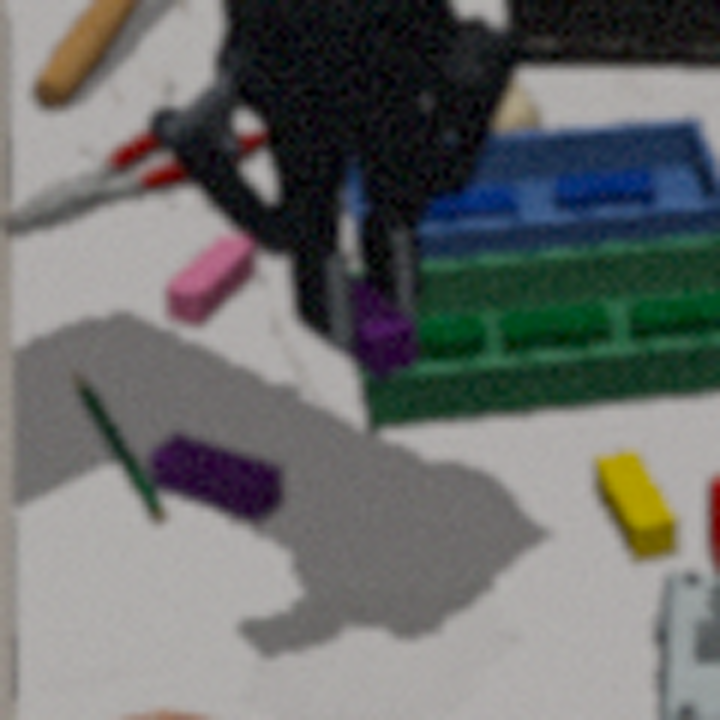

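Emit:
drive_tool(rows=[[[0, 0, 0, 0, -0.045, 0, 1], [0, -0.3, 0, -0.02, -0.05, 0.05, 1], [0, -0.904, 0, -0.085, -0.05, 0.262, 1], [0, -0.904, 0, -0.085, -0.05, 0.262, 1], [0, -0.904, 0, -0.085, -0.05, 0.262, 1], [0, -0.904, 0, -0.085, -0.05, 0.262, 1], [0, -0.904, 0, -0.085, -0.05, 0.262, 1], [0, -0.904, 0, -0.085, -0.05, 0.262, 1]]])

```text
time_s: 39.05
ee_pos: [599.5, -87.0, 139.7]
ee_rot: [-90.2, -0.1, -103.1]
wrist_force: [-1.2, 1.4, -1.0]
width: 16.3
```

Emit:
drive_tool(rows=[[[0, 0, 0, 0, 0, 0, 1], [0, 0, 0, 0, 0, 0, 1]]])

```text
time_s: 39.25
ee_pos: [596.7, -83.4, 141.2]
ee_rot: [-90.2, -0.1, -103.3]
wrist_force: [0.7, 0.3, -0.3]
width: 16.3
```

Run:
```python
from h import *
p=vw(2.5,-60,0); go([p[0],p[1],60],[-90,0,-103.2]); i=camera("side"); crop(i,230,160,370,320,5,"q3.png")
```

```text
t 39.25 pos [596.7 -83.4 141.2] rot [-9.0240e+01 -6.0000e-02 -1.0335e+02] F [ 0.7  0.3 -0.3] w 16.3 q [  7.  22.  -7.  -0. -61.  69.]
turn [ 0.0042 -0.0026  0.001 ] shift [0.0006 0.0812 0.0013]
```

View pics/q3.png

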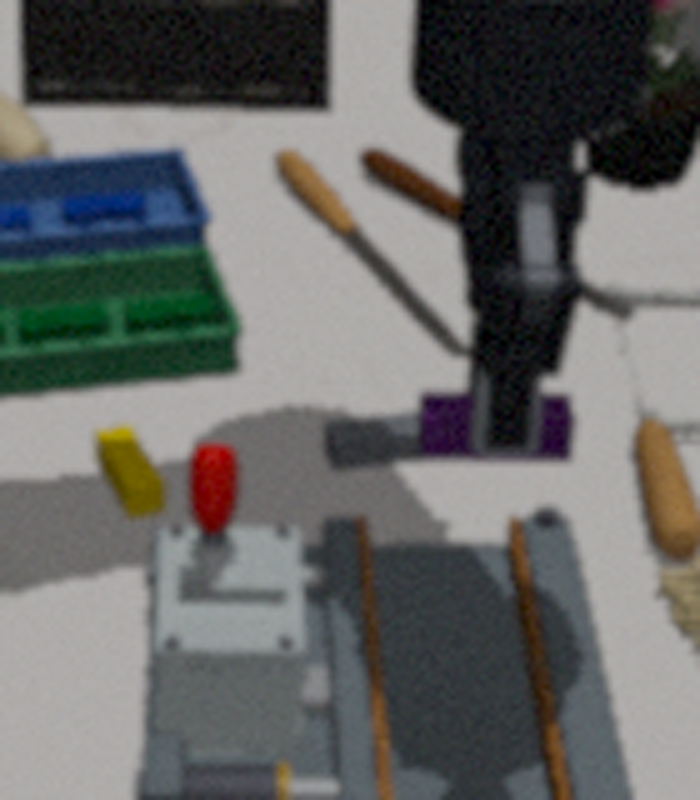

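Emit:
drive_tool(rows=[[[0, -0.002, 0, 0.0005, 0.04, 0.001, 1], [0, -0.002, 0, 0.0005, 0.08, 0.001, 1], [0, -0.002, 0, 0.0005, 0.1, 0.001, 1], [0, -0.002, 0, 0.0005, 0.11, 0.001, 1], [0, -0.002, 0, 0.0005, 0.11, 0.001, 1], [0, -0.002, 0, 0.0005, 0.11, 0.001, 1]]])

```text
time_s: 39.9
ee_pos: [599.8, -83.6, 34.8]
ee_rot: [-89.9, 0.0, -103.0]
wrist_force: [0.1, 0.1, -0.4]
width: 16.2
```

Run:
```python
from h import *
p=vw(2.5,-60,0); go([p[0],p[1],-16],[-90,0,-103.2]); i=camera("side"); crop(i,230,220,370,340,5,"q4.png")
```

```text
t 39.9 pos [599.8 -83.6  34.8] rot [-8.9870e+01  2.0000e-02 -1.0302e+02] F [ 0.1  0.1 -0.4] w 16.2 q [  7.  29. -14.   0. -47.  70.]
turn [-0.0023  0.0032 -0.0004] shift [ 0.0012  0.0508 -0.0023]
```

View pics/q4.png

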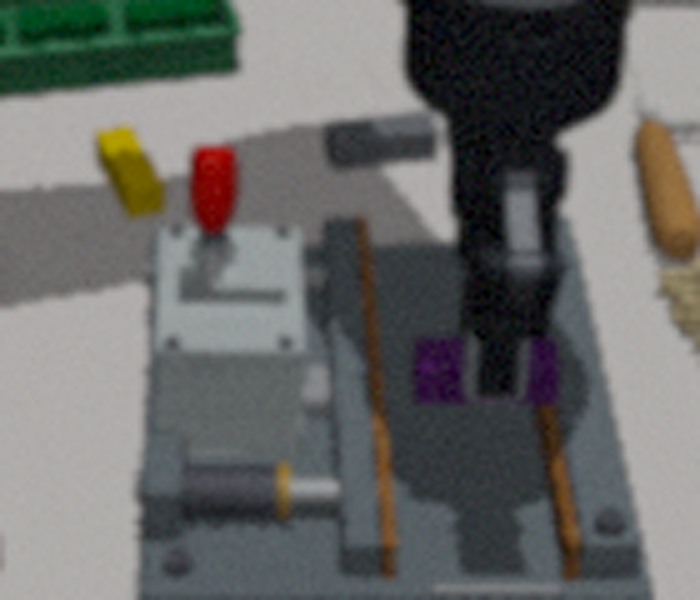

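Emit:
drive_tool(rows=[[[0, 0, 0, 0.001, 0.015, -0.003, 1], [0, 0, 0, 0.001, 0.025, -0.003, 1], [0, 0, 0, 0.001, 0.025, -0.003, 1], [0, 0, 0, 0.001, 0.025, -0.003, 1]]])

```text
time_s: 40.35
ee_pos: [596.3, -84.5, 9.0]
ee_rot: [-89.9, 0.0, -103.1]
wrist_force: [-0.3, -0.2, -0.4]
width: 16.3
```

Run:
```python
from h import *
p=vw(1,-60,0); s,R=st(); print(inv(s["ee_pos"])); i=camera("side"); crop(i,230,220,370,340,5,"q5.png"); go([p[0],p[1],-16],[-90,0,-103.2])
```

```text
t 40.35 pos [596.3 -84.5   9. ] rot [ -89.95    0.   -103.06] F [-0.3 -0.2 -0.4] w 16.3 q [  7.  31. -15.   0. -44.  70.]
[  1.4 -60.5  -3. ]
t 40.4 pos [596.5 -84.5   9.2] rot [-8.9920e+01  1.0000e-02 -1.0305e+02] F [ 0.2 -0.4 -1.1] w 16.2 q [  7.  31. -15.   0. -44.  70.]
turn [-0.0014  0.0025 -0.0002] shift [-0.0004  0.0252 -0.0007]
```

View pics/q5.png

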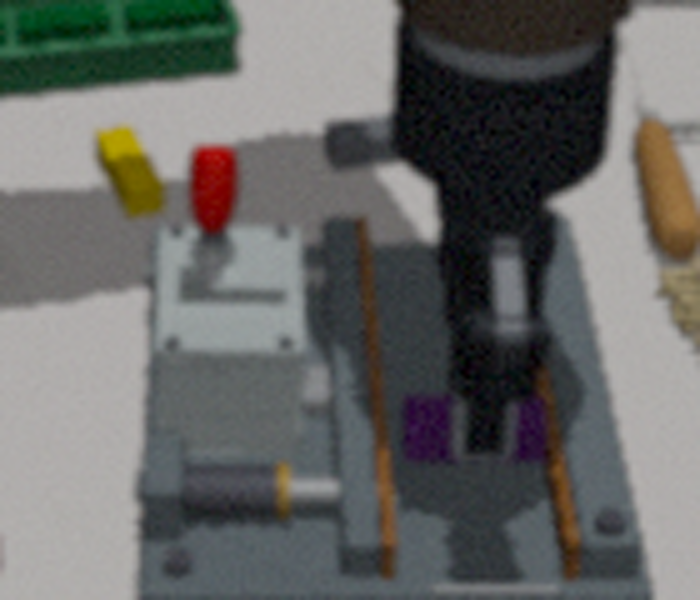

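Emit:
drive_tool(rows=[[[0, 0, 0, 0, 0.012, 0, 1], [0, 0, 0, 0, 0.02, 0, 1], [0, 0, 0, 0, 0.025, 0, 1], [0, 0, 0, 0, 0.025, 0, 1]]])

```text
time_s: 40.8
ee_pos: [594.8, -84.6, -17.9]
ee_rot: [-90.1, -0.0, -103.1]
wrist_force: [0.1, -0.2, -0.7]
width: 16.3
```

Run:
```python
from h import *
s,R=st(); print(inv(s["ee_pos"])); i=camera("side"); crop(i,230,220,370,340,5,"q6.png")
```

```text
t 40.8 pos [594.8 -84.6 -17.9] rot [-9.0140e+01 -4.0000e-02 -1.0308e+02] F [ 0.1 -0.2 -0.7] w 16.3 q [  7.  33. -17.  -0. -41.  70.]
[  0.  -60.9 -29.9]
```

View pics/q6.png

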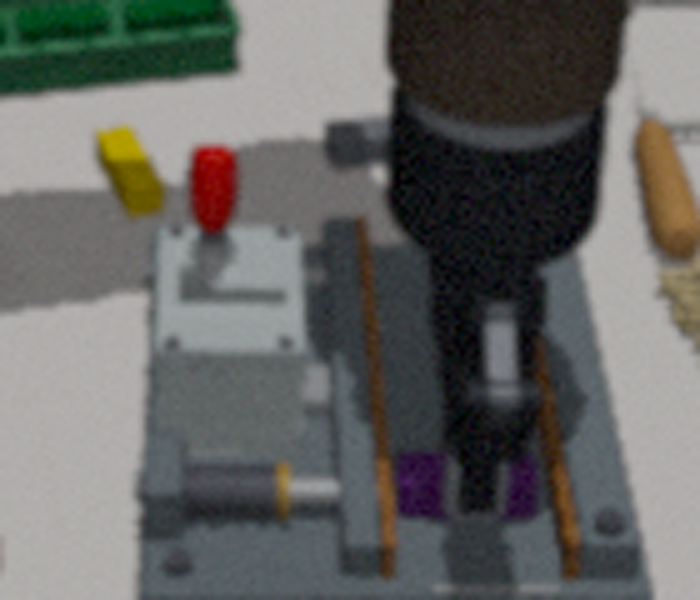

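Emit:
drive_tool(rows=[[[0, 0, 0, 0, 0, 0.0025, 1], [0, 0, 0, 0, 0.0, 0.0025, 1], [0, 0, 0, 0, 0.001, 0.0025, 1], [0, 0, 0, 0, 0.001, 0.0025, 0.8], [0, 0, 0, 0, 0.001, 0.0025, 0.62], [0, 0, 0, 0, 0.001, 0.0025, 0.62]]])

```text
time_s: 41.45
ee_pos: [598.3, -85.0, -17.4]
ee_rot: [-90.0, 0.0, -103.1]
wrist_force: [0.3, -0.8, 0.2]
width: 32.8
```

Emit:
drive_tool(rows=[[[0, 0, 0, 0, -0.01, 0, 0.62], [0, 0, 0, 0, -0.04, 0, 0.62], [0, 0, 0, 0, -0.085, 0, 0.62], [0, 0, 0, 0, -0.13, 0, 0.62], [0, 0, 0, 0, -0.15, 0, 0.62], [0, 0, 0, 0, -0.15, 0, 0.62]]])

```text
time_s: 42.05
ee_pos: [600.9, -85.0, 137.9]
ee_rot: [-89.4, 0.1, -103.0]
wrist_force: [-0.6, 0.0, -1.1]
width: 32.3
```

Run:
```python
from h import *
o=snap("r"); crop(o["side"],230,220,370,340,5,"r1.png")
for r in fitrect("purple",18,img=o["top"]): print(r)
go([358.7,222.8,140],[-90,0,-131])
```

```text
(array([247.9, 312.8]), 168, array([358.8, 222.8]), np.float64(-40.7), array([51.3, 16.4]))
t 42.15 pos [597.9 -84.9 133. ] rot [-8.9960e+01  5.0000e-02 -1.0309e+02] F [-0.5 -0.3 -0.6] w 32.5 q [  7.  23.  -8.  -0. -60.  70.]
turn [-0.0005  0.4872 -0.001 ] shift [-0.2455 -0.007  -0.3027]
```

View pics/r1.png

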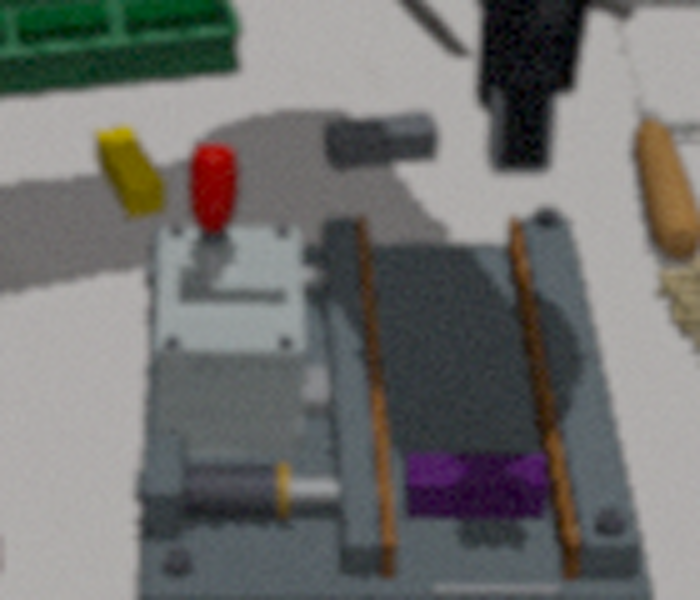

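Emit:
drive_tool(rows=[[[0, 0.485, 0, -0.246, 0, -0.302, 0.5], [0, 0.485, 0, -0.246, 0, -0.302, 0.5], [0, 0.485, 0, -0.246, 0, -0.302, 0.5], [0, 0.485, 0, -0.246, 0, -0.302, 0.5], [0, 0.485, 0, -0.246, 0, -0.302, 0.5], [0, 0.485, 0, -0.246, 0, -0.302, 0.5], [0, 0.485, 0, -0.246, 0, -0.302, 0.5], [0, 0.485, 0, -0.246, 0, -0.302, 0.5]]])

```text
time_s: 42.95
ee_pos: [357.4, 223.2, 131.2]
ee_rot: [-90.0, -0.2, -130.9]
wrist_force: [1.1, 1.7, -0.2]
width: 42.8
```

Emit:
drive_tool(rows=[[[0, 0, 0, 0, 0, 0, 0.5], [0, 0, 0, 0, 0, 0, 0.5]]])

```text
time_s: 43.15
ee_pos: [358.3, 223.1, 131.4]
ee_rot: [-90.0, -0.2, -130.7]
wrist_force: [0.6, -0.2, -0.2]
width: 42.8
```

Run:
```python
from h import *
go([358.7,222.8,-31],[-90,0,-131])
```

```text
t 43.15 pos [358.3 223.1 131.4] rot [ -90.     -0.17 -130.66] F [ 0.6 -0.2 -0.2] w 42.8 q [ 54.   6. -32.  -0. -53.  -5.]
turn [-0.0001  0.0058  0.0029] shift [-0.0006  0.1624  0.0005]
```

Emit:
drive_tool(rows=[[[0, 0.004, 0, 0, 0.05, 0, 0.5], [0, 0.004, 0, 0, 0.1, 0, 0.5], [0, 0.004, 0, 0, 0.14, 0, 0.5], [0, 0.004, 0, 0, 0.155, 0, 0.5], [0, 0.004, 0, 0, 0.16, 0, 0.5], [0, 0.004, 0, 0, 0.16, 0, 0.5], [0, 0.004, 0, 0, 0.16, 0, 0.5]]])

```text
time_s: 43.85
ee_pos: [360.5, 222.9, -26.9]
ee_rot: [-90.0, 0.1, -131.2]
wrist_force: [0.1, 0.8, 0.5]
width: 43.0
```

Run:
```python
from h import *
go([358.7,222.8,-31],[-90,0,-131]); i=camera("side"); crop(i,150,170,270,290,6,"s1.png")
```

```text
t 43.85 pos [360.5 222.9 -26.9] rot [-9.0000e+01  8.0000e-02 -1.3116e+02] F [0.1 0.8 0.5] w 43.0 q [ 54.  21. -42.   0. -26.  -5.]
turn [-0.     -0.0028 -0.0014] shift [ 0.0012  0.004  -0.0013]
```

View pics/s1.png

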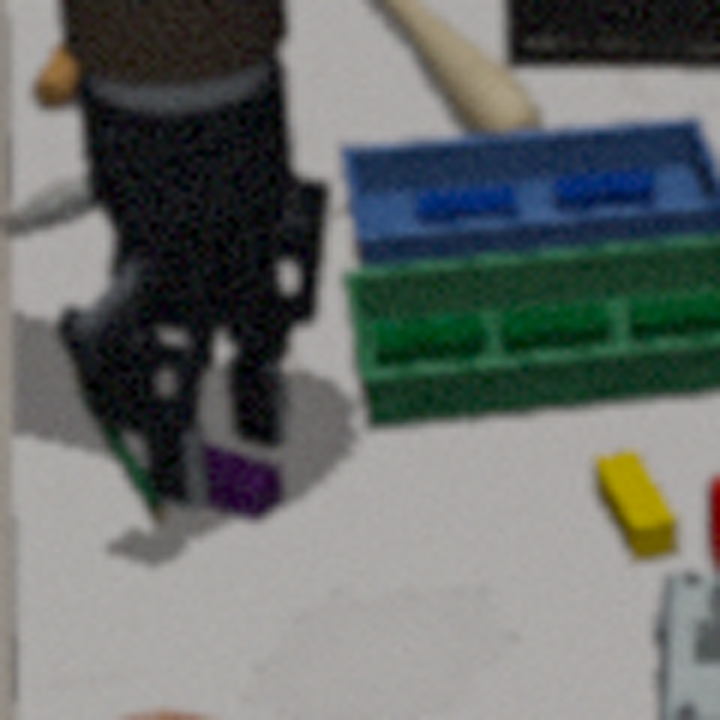

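Emit:
drive_tool(rows=[[[0, 0, 0, 0.001, 0.003, -0.001, 0.5], [0, 0, 0, 0.001, 0.003, -0.001, 1], [0, 0, 0, 0.001, 0.003, -0.001, 1], [0, 0, 0, 0.001, 0.003, -0.001, 1], [0, 0, 0, 0.001, 0.003, -0.001, 1], [0, 0, 0, 0.001, 0.003, -0.001, 1]]])

```text
time_s: 44.5
ee_pos: [358.5, 223.2, -29.9]
ee_rot: [-90.0, 0.1, -131.1]
wrist_force: [-1.0, -0.3, 5.6]
width: 16.3
```

Emit:
drive_tool(rows=[[[0, 0, 0, 0, -0.02, 0, 1], [0, 0, 0, 0, -0.06, 0, 1], [0, 0, 0, 0, -0.11, 0, 1], [0, 0, 0, 0, -0.16, 0, 1], [0, 0, 0, 0, -0.17, 0, 1], [0, 0, 0, 0, -0.17, 0, 1], [0, 0, 0, 0, -0.17, 0, 1]]])

```text
time_s: 45.2
ee_pos: [357.3, 222.0, 138.2]
ee_rot: [-90.0, -0.1, -131.1]
wrist_force: [-1.2, 0.4, -0.9]
width: 16.1
```

Run:
```python
from h import *
p=vw(2,60,0); print(p); go([p[0],p[1],135],[-90,0,-103.2]); i=camera("side"); crop(i,150,150,270,270,6,"s2.png")
```

```text
[624.34821001  32.65803243  12.        ]
t 45.2 pos [357.3 222.  138.2] rot [-9.0030e+01 -1.3000e-01 -1.3111e+02] F [-1.2  0.4 -0.9] w 16.1 q [ 54.   5. -31.  -0. -54.  -5.]
turn [ 0.0011 -0.4872  0.002 ] shift [-0.033   0.0029  0.3257]
```

View pics/s2.png

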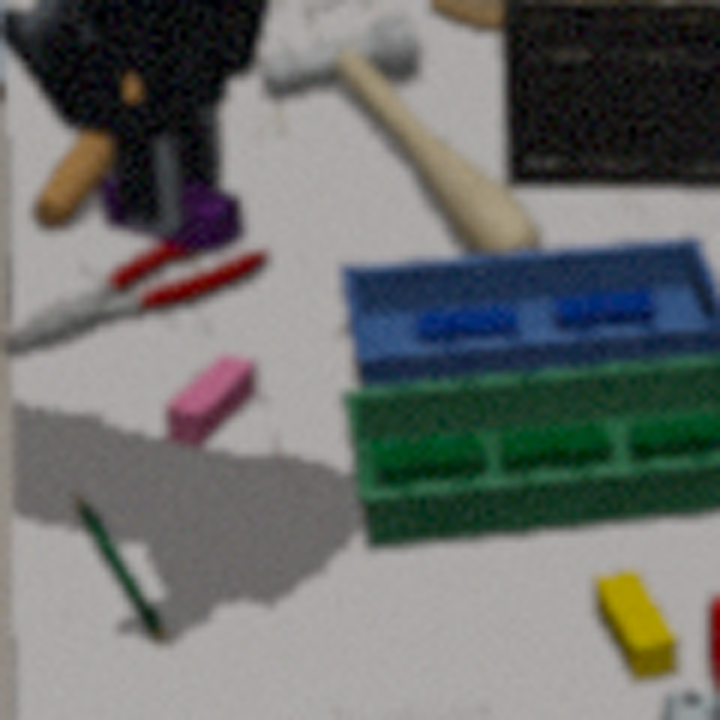

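Emit:
drive_tool(rows=[[[0, -0.487, 0, -0.033, 0, 0.325, 1], [0, -0.487, 0, -0.033, 0, 0.325, 1], [0, -0.487, 0, -0.033, 0, 0.325, 1], [0, -0.487, 0, -0.033, 0, 0.325, 1], [0, -0.487, 0, -0.033, 0, 0.325, 1], [0, -0.487, 0, -0.033, 0, 0.325, 1], [0, -0.487, 0, -0.033, 0, 0.325, 1], [0, -0.487, 0, -0.033, 0, 0.325, 1]]])

```text
time_s: 46.05
ee_pos: [627.2, 30.3, 134.8]
ee_rot: [-90.2, -0.2, -103.5]
wrist_force: [-1.0, 0.4, -1.5]
width: 16.3
```

Emit:
drive_tool(rows=[[[0, 0, 0, 0, 0, 0, 1], [0, 0, 0, 0, 0, 0, 1]]])

```text
time_s: 46.25
ee_pos: [623.4, 34.1, 137.3]
ee_rot: [-90.2, -0.1, -103.2]
wrist_force: [-1.0, 0.3, 0.4]
width: 16.2
```

Run:
```python
from h import *
p=vw(2,60,0); go([p[0],p[1],30],[-90,0,-103.2])
```

```text
t 46.25 pos [623.4  34.1 137.3] rot [-9.0220e+01 -1.0000e-01 -1.0318e+02] F [-1.   0.3  0.4] w 16.2 q [ 18.  25.  -4.  -0. -62.  59.]
turn [0.0038 0.0004 0.0018] shift [0.001  0.1073 0.0017]
```

Emit:
drive_tool(rows=[[[0, 0, 0, 0.0005, 0.04, 0, 1], [0, 0, 0, 0.0005, 0.08, 0, 1], [0, 0, 0, 0.0005, 0.11, 0, 1], [0, 0, 0, 0.0005, 0.128, 0, 1], [0, 0, 0, 0.0005, 0.128, 0, 1], [0, 0, 0, 0.0005, 0.128, 0, 1]]])

```text
time_s: 46.85
ee_pos: [624.5, 34.5, 12.0]
ee_rot: [-90.0, -0.0, -103.1]
wrist_force: [0.2, -0.4, 0.3]
width: 16.0
```

Run:
```python
from h import *
p=vw(2,60,0); s,R=st(); print(inv(s["ee_pos"])); i=camera("side"); crop(i,230,200,370,320,5,"t1.png"); go([p[0],p[1],-17],[-90,0,-103.2])
```

```text
t 46.85 pos [624.5  34.5  12. ] rot [-8.9980e+01 -1.0000e-02 -1.0307e+02] F [ 0.2 -0.4  0.3] w 16.0 q [ 18.  32. -12.   0. -46.  59.]
[ 1.7 61.8  0. ]
t 46.9 pos [625.3  34.5  12.9] rot [-8.9880e+01  4.0000e-02 -1.0308e+02] F [ 0.9 -1.  -0.3] w 15.9 q [ 18.  32. -12.   0. -46.  59.]
turn [-0.0021  0.002  -0.0007] shift [ 0.0021  0.0299 -0.0006]
```

View pics/t1.png

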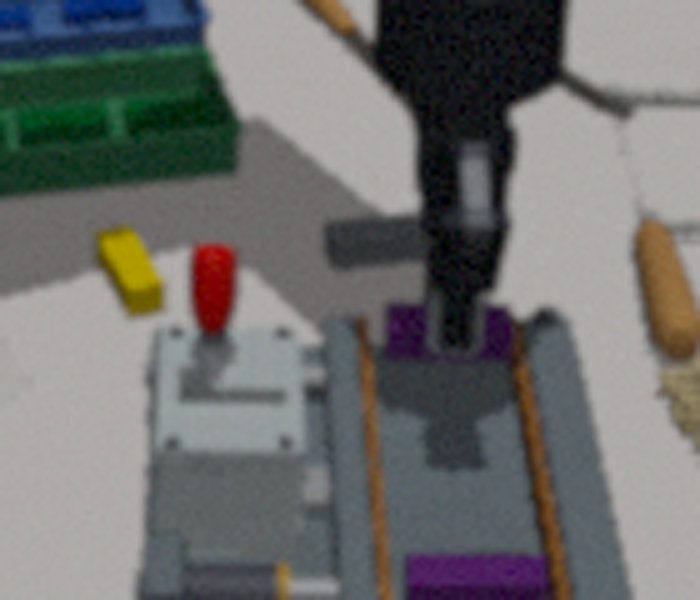

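Emit:
drive_tool(rows=[[[0, 0, 0, 0.0015, 0.012, 0, 1], [0, 0, 0, 0.0015, 0.022, 0, 1], [0, 0, 0, 0.0015, 0.028, 0, 1], [0, 0, 0, 0.0015, 0.028, 0, 1], [0, 0, 0, 0.0015, 0.028, 0, 1]]])

```text
time_s: 47.4
ee_pos: [624.3, 32.0, -16.9]
ee_rot: [-90.0, -0.0, -103.2]
wrist_force: [0.4, 1.2, -0.5]
width: 16.4
```

Run:
```python
from h import *
s,R=st(); print(inv(s["ee_pos"])); i=camera("side"); crop(i,230,200,370,320,5,"t2.png");
```

```text
t 47.4 pos [624.3  32.  -16.9] rot [-9.0020e+01 -1.0000e-02 -1.0319e+02] F [ 0.4  1.2 -0.5] w 16.4 q [ 18.  34. -13.  -0. -43.  59.]
[  2.1  59.4 -28.9]
```

View pics/t2.png

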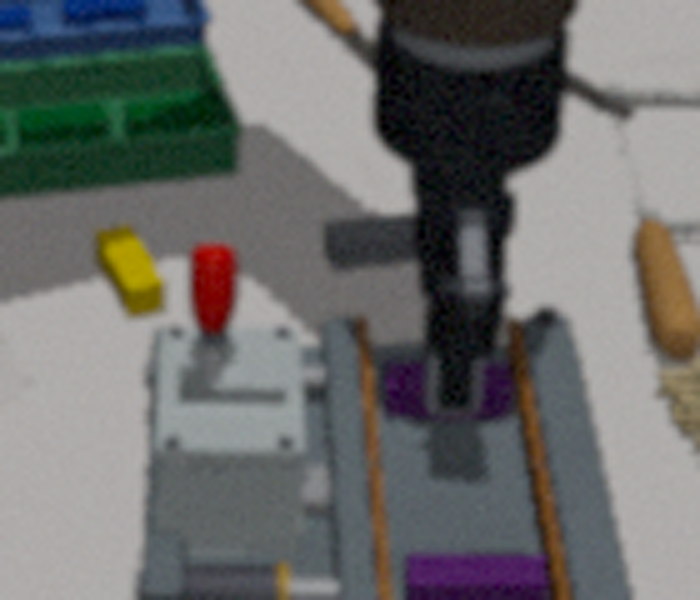

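Bar fits between the jaws (crop 385–515). Release, rise.

Emit:
drive_tool(rows=[[[0, 0, 0, 0, 0.001, 0, 1], [0, 0, 0, 0, 0.001, 0, 0.8], [0, 0, 0, 0, 0.001, 0, 0.62], [0, 0, 0, 0, 0.001, 0, 0.62], [0, 0, 0, 0, -0.01, 0, 0.62], [0, 0, 0, 0, -0.05, 0, 0.62], [0, 0, 0, 0, -0.1, 0, 0.62], [0, 0, 0, 0, -0.14, 0, 0.62]]])

```text
time_s: 48.25
ee_pos: [625.2, 32.1, 127.2]
ee_rot: [-89.8, 0.0, -103.2]
wrist_force: [0.8, 0.0, 0.5]
width: 32.4
```

Run:
```python
from h import *
o=snap("u"); crop(o["side"],230,200,370,320,5,"u1.png"); p=vw(-97.8,27,0); print(p);go([p[0],p[1],135],[-90,0,166.8])
```

```text
[519.64945679  23.31934547  12.        ]
t 48.35 pos [629.2  32.8 132.2] rot [ -89.17    0.34 -103.11] F [-0.7 -0.5  0.3] w 32.8 q [ 18.  25.  -5.   0. -60.  59.]
turn [-0.0067  1.5723 -0.016 ] shift [ 0.0341 -0.0046 -0.1045]
```

View pics/u1.png

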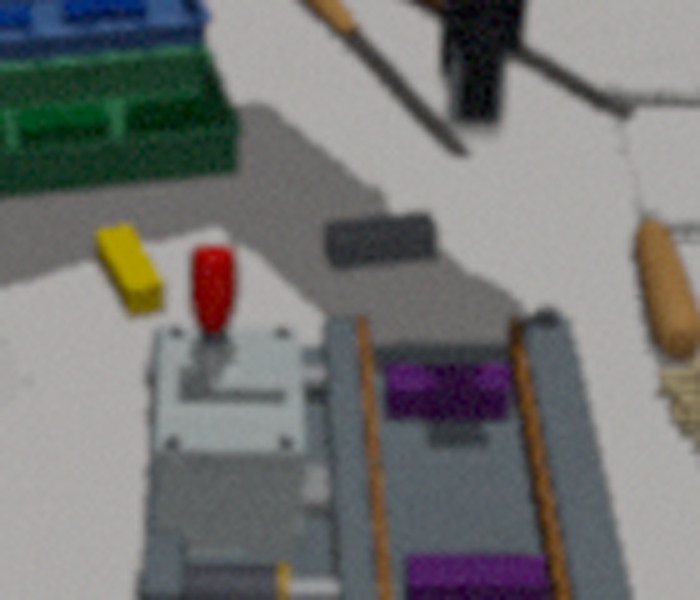

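View pics/top_u.png

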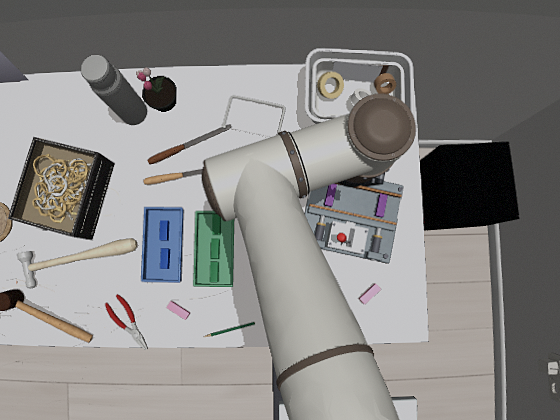

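Emit:
drive_tool(rows=[[[0, 1.571, 0, 0.034, -0.003, -0.102, 0.3], [0, 1.571, 0, 0.034, -0.003, -0.102, 0.3], [0, 1.571, 0, 0.034, -0.003, -0.102, 0.3], [0, 1.571, 0, 0.034, -0.003, -0.102, 0.3], [0, 1.571, 0, 0.034, -0.003, -0.102, 0.3], [0, 1.571, 0, 0.034, -0.003, -0.102, 0.3], [0, 1.571, 0, 0.034, -0.003, -0.102, 0.3], [0, 1.571, 0, 0.034, -0.003, -0.102, 0.3]]])

```text
time_s: 49.15
ee_pos: [517.3, 22.2, 126.9]
ee_rot: [-90.0, 0.0, -172.3]
wrist_force: [0.2, 0.6, 0.1]
width: 60.2
```

Run:
```python
from h import *
p=vw(-97.8,27,0); go([p[0],p[1],60],[-90,0,166.8])
```

```text
t 49.15 pos [517.3  22.2 126.9] rot [-9.0010e+01  4.0000e-02 -1.7229e+02] F [0.2 0.6 0.1] w 60.2 q [ 20.  15. -20.  -0. -55. -13.]
turn [ 3.000e-04  3.649e-01 -6.000e-04] shift [-0.0025  0.0669 -0.0007]
```

Emit:
drive_tool(rows=[[[0, 0.3, 0, 0, 0, 0, 0.3], [0, 0.3, 0, 0, 0, 0, 0.3], [0, 0.3, 0, 0, 0, 0, 0.3], [0, 0.3, 0, 0, 0, 0, 0.3], [0, 0.3, 0, 0, 0, 0, 0.3]]])

```text
time_s: 49.65
ee_pos: [517.3, 22.3, 126.6]
ee_rot: [-90.0, 0.0, 171.0]
wrist_force: [-0.2, -0.2, -0.4]
width: 59.5
```

Run:
```python
from h import *
p=vw(-97.8,27.5,0); go([p[0],p[1],43],[-90,0,166.8])
```

```text
t 49.65 pos [517.3  22.3 126.6] rot [-9.0010e+01  1.0000e-02  1.7099e+02] F [-0.2 -0.2 -0.4] w 59.5 q [ 20.  15. -20.   0. -55. -29.]
turn [ 0.0001  0.0731 -0.0002] shift [-0.0021  0.0836 -0.0019]
```

Emit:
drive_tool(rows=[[[0, 0.073, 0, -0.002, 0, -0.002, 0.3], [0, 0.073, 0, -0.002, 0, -0.002, 0.3], [0, 0.073, 0, -0.002, 0.03, -0.002, 0.3], [0, 0.073, 0, -0.002, 0.06, -0.002, 0.3], [0, 0.073, 0, -0.002, 0.07, -0.002, 0.3], [0, 0.073, 0, -0.002, 0.07, -0.002, 0.3]]])

```text
time_s: 50.25
ee_pos: [518.6, 23.5, 55.2]
ee_rot: [-89.9, -0.2, 166.8]
wrist_force: [0.1, -0.1, 0.5]
width: 59.8
```

Run:
```python
from h import *
p=vw(-97.8,27.5,0); go([p[0],p[1],43],[-90,0,166.8]); i=camera("side"); crop(i,220,200,380,320,5,"v1.png")
```

```text
t 50.25 pos [518.6  23.5  55.2] rot [-89.88  -0.17 166.76] F [ 0.1 -0.1  0.5] w 59.8 q [ 21.  21. -25.   0. -45. -34.]
turn [-0.0021 -0.0006  0.003 ] shift [-0.0011  0.0122 -0.0006]
```

View pics/v1.png

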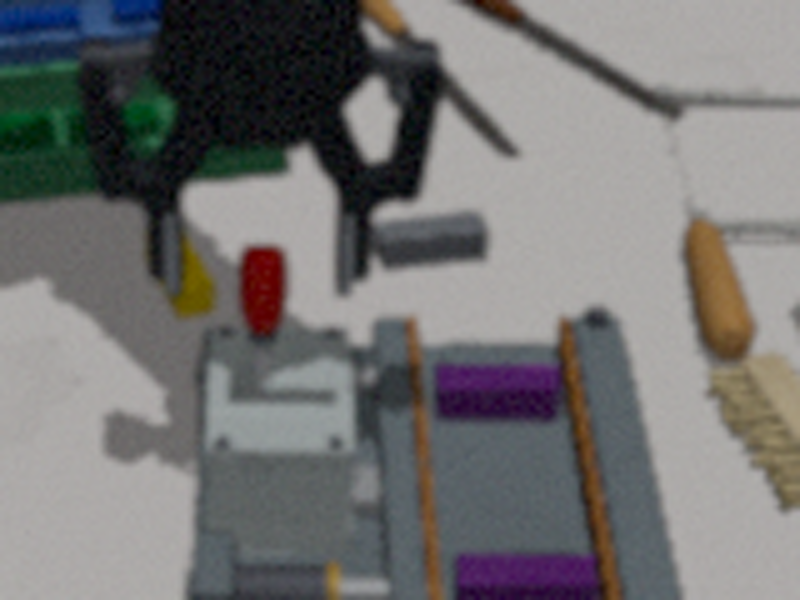

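Emit:
drive_tool(rows=[[[0, 0, 0, 0, 0.008, 0, 0.3], [0, 0, 0, 0, 0.013, 0, 0.3], [0, 0, 0, 0, 0.013, 0, 0.7], [0, 0, 0, 0, 0.013, 0, 1], [0, 0, 0, 0, 0.013, 0, 1], [0, 0, 0, 0, 0.013, 0, 1], [0, 0, 0, 0, 0.013, 0, 1]]])

```text
time_s: 51.0
ee_pos: [520.3, 24.2, 43.9]
ee_rot: [-90.0, 0.1, 166.7]
wrist_force: [0.6, 1.6, 0.2]
width: 17.9
```

Run:
```python
from h import *
s,R=st(); print(inv(s["ee_pos"]))
```

```text
t 51.0 pos [520.3  24.2  43.9] rot [-9.0040e+01  8.0000e-02  1.6671e+02] F [0.6 1.6 0.2] w 17.9 q [ 21.  21. -25.   0. -43. -34.]
[-97.4  28.   31.9]
```

Emit:
drive_tool(rows=[[[0, 0, 0, 0.003, 0, 0, 1], [0, 0, 0, 0.006, 0, 0, 1], [0, 0, 0, 0.0085, 0, 0, 1], [0, 0, 0, 0.0085, 0, 0, 1], [0, 0, 0, 0.0085, 0, 0, 1]]])

```text
time_s: 51.5
ee_pos: [514.5, 25.7, 44.0]
ee_rot: [-90.1, 0.3, 166.7]
wrist_force: [7.2, -4.6, -4.0]
width: 17.8
```

Run:
```python
from h import *
s,R=st(); print(inv(s["ee_pos"]))
```

```text
t 51.5 pos [514.5  25.7  44. ] rot [-90.08   0.33 166.74] F [ 7.2 -4.6 -4. ] w 17.8 q [ 21.  21. -26.   0. -42. -34.]
[-103.4   28.1   32. ]
```

Emit:
drive_tool(rows=[[[0, 0, 0, 0.0005, -0.001, 0.006, 1], [0, 0, 0, 0.0005, -0.002, 0.012, 1], [0, 0, 0, 0.0005, -0.003, 0.018, 1], [0, 0, 0, 0.0005, -0.0035, 0.024, 1], [0, 0, 0, 0.0005, -0.004, 0.028, 1], [0, 0, 0, 0.0005, -0.004, 0.028, 1], [0, 0, 0, 0.0005, -0.004, 0.028, 1]]])

```text
time_s: 52.2
ee_pos: [508.8, -0.7, 48.3]
ee_rot: [-90.2, 0.5, 166.5]
wrist_force: [8.9, -2.8, -3.5]
width: 17.9
```

Run:
```python
from h import *
s,R=st(); print(inv(s["ee_pos"])); i=camera("side"); crop(i,220,200,380,320,5,"v2.png")
```

```text
t 52.2 pos [508.8  -0.7  48.3] rot [-90.23   0.48 166.53] F [ 8.9 -2.8 -3.5] w 17.9 q [ 18.  20. -27.   0. -42. -32.]
[-102.8    1.1   36.3]
```

View pics/v2.png

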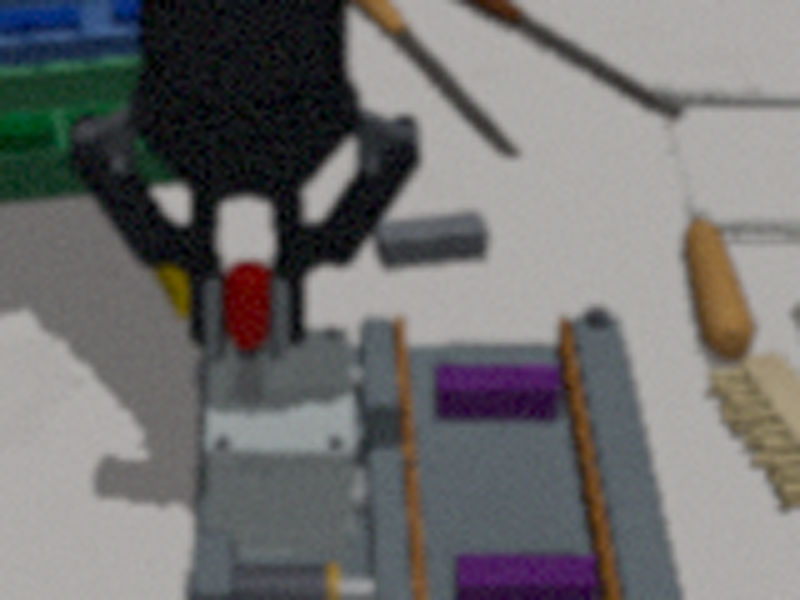

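Emit:
drive_tool(rows=[[[0, 0, 0, 0.0005, 0, 0.003, 1], [0, 0, 0, 0.0005, 0, 0.006, 1], [0, 0, 0, 0.0005, 0, 0.006, 1]]])

```text
time_s: 52.55
ee_pos: [507.4, -6.3, 48.3]
ee_rot: [-90.2, 0.5, 166.8]
wrist_force: [9.0, 0.1, -4.3]
width: 17.3
```

Run:
```python
from h import *
s,R=st(); print(inv(s["ee_pos"])); i=camera("side"); crop(i,220,200,380,320,5,"v3.png")
for f in("pics/side0.png",None):
    im=i if f is None else cv2.imread(f)
    print([ (b[0].round(1),b[1],b[2].min(0),b[2].max(0)) for b in blobs(im[240:290,220:340],"red",10)])
```

```text
t 52.55 pos [507.4  -6.3  48.3] rot [-90.21   0.53 166.83] F [ 9.   0.1 -4.3] w 17.3 q [ 18.  20. -27.   0. -42. -31.]
[-103.    -4.6   36.3]
[(array([60. , 20.3]), np.int32(69), array([57., 15.], dtype=float32), array([63., 27.], dtype=float32))]
[(array([49.2, 17.6]), np.int32(39), array([46., 14.], dtype=float32), array([52., 23.], dtype=float32))]
```

View pics/v3.png

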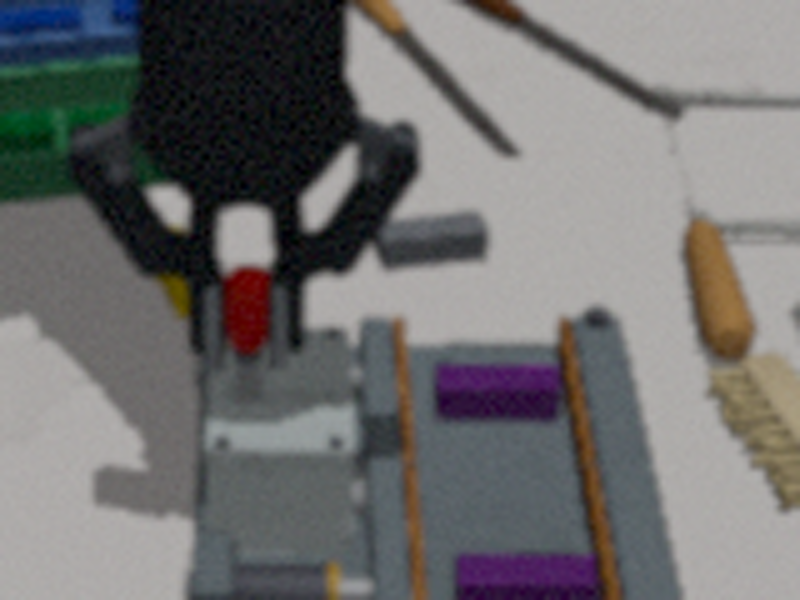

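Emit:
drive_tool(rows=[[[0, 0, 0, 0, 0, 0.004, 1], [0, 0, 0, -0.003, 0, 0.004, 1], [0, 0, 0, -0.006, 0, 0.004, 1], [0, 0, 0, -0.008, 0, 0.004, 1], [0, 0, 0, -0.008, 0, 0.004, 1]]])

```text
time_s: 53.1
ee_pos: [513.6, -12.3, 48.2]
ee_rot: [-90.1, 0.4, 166.8]
wrist_force: [7.9, -1.6, -4.0]
width: 16.5
```

Run:
```python
from h import *
s,R=st(); print(inv(s["ee_pos"])); i=camera("side"); crop(i,220,200,380,320,5,"v4.png")
```

```text
t 53.1 pos [513.6 -12.3  48.2] rot [-90.14   0.45 166.84] F [ 7.9 -1.6 -4. ] w 16.5 q [ 17.  20. -26.   0. -43. -30.]
[-95.6  -9.   36.2]
```

View pics/v4.png

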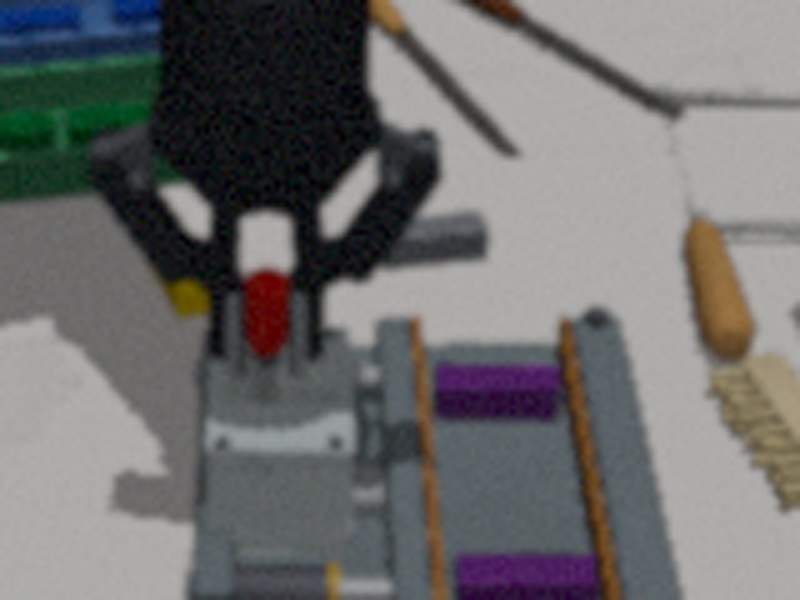

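Emit:
drive_tool(rows=[[[0, 0, 0, -0.002, 0, -0.002, 1], [0, 0, 0, -0.004, 0, -0.004, 1], [0, 0, 0, -0.006, 0, -0.004, 1], [0, 0, 0, -0.008, 0, -0.004, 1], [0, 0, 0, -0.01, 0, -0.004, 1], [0, 0, 0, -0.01, 0, -0.004, 1]]])

```text
time_s: 53.75
ee_pos: [519.0, -12.9, 48.1]
ee_rot: [-89.8, -0.1, 166.8]
wrist_force: [-1.3, -5.9, 6.2]
width: 16.5
```

Run:
```python
from h import *
s,R=st(); print(inv(s["ee_pos"])); i=camera("side"); crop(i,220,200,380,320,5,"v5.png")
```

```text
t 53.75 pos [519.  -12.9  48.1] rot [-8.9810e+01 -9.0000e-02  1.6682e+02] F [-1.3 -5.9  6.2] w 16.5 q [ 17.  21. -25.   0. -44. -30.]
[-90.1  -8.4  36.1]
```

View pics/v5.png

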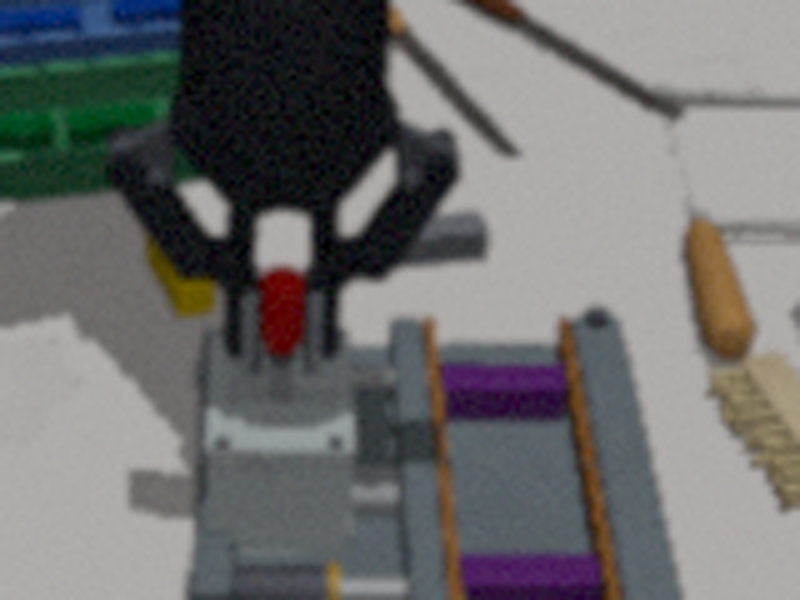

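Emit:
drive_tool(rows=[[[0, 0, 0, 0, 0, 0, 0.8], [0, 0, 0, 0, 0, 0, 0.5], [0, 0, 0, 0, 0, 0, 0.3], [0, 0, 0, 0, 0, 0, 0.3], [0, 0, 0, 0, -0.03, 0, 0.3], [0, 0, 0, 0, -0.08, 0, 0.3], [0, 0, 0, 0, -0.12, 0, 0.3], [0, 0, 0, 0, -0.12, 0, 0.3]]])

```text
time_s: 54.6
ee_pos: [524.3, -10.3, 173.8]
ee_rot: [-90.3, 0.7, 166.8]
wrist_force: [1.1, 0.0, -1.1]
width: 59.7
```

Emit:
drive_tool(rows=[[[0, 0, 0, 0.05, -0.05, -0.15, 0.3], [0, 0, 0, 0.1, -0.05, -0.3, 0.3], [0, 0, 0, 0.1, -0.05, -0.3, 0.3], [0, 0, 0, 0.1, -0.05, -0.3, 0.3], [0, 0, 0, 0.1, -0.05, -0.3, 0.3], [0, 0, 0, 0.1, -0.05, -0.3, 0.3], [0, 0, 0, 0.1, -0.05, -0.3, 0.3], [0, 0, 0, 0.1, -0.05, -0.3, 0.3]]])

```text
time_s: 55.4
ee_pos: [491.3, 306.6, 216.6]
ee_rot: [-90.0, -0.0, 166.9]
wrist_force: [-0.6, -0.7, 0.0]
width: 59.8
```

Run:
```python
from h import *
st(); o=snap("w"); crop(o["side"],230,220,370,340,5,"w1.png"); crop(o["top"],290,150,420,270,6,"w2.png")
for r in fitrect("purple",30,img=o["top"]): print(r, inv([*r[2],30]))
tray("green",o["top"]);tray("blue",o["top"])
for b in blobs(o["top"],"red",8): print(b[0],b[1],inv(unp("top",b[0],110)))
```

```text
t 55.4 pos [491.3 306.6 216.6] rot [-8.999e+01 -3.000e-02  1.669e+02] F [-0.6 -0.7  0. ] w 59.8 q [ 48.  17.  -4.  -0. -69. -61.]
(array([330.5, 192.4]), 164, array([626.7,  31. ]), np.float64(-13.4), array([50.4, 17.4])) [ 4.7 58.9 18. ]
(array([381.3, 203.6]), 167, array([599. , -85.1]), np.float64(-14.0), array([50.2, 17.9])) [  4.2 -60.4  18. ]
green tray ((504.29351806640625, 298.6390075683594), (89.83068084716797, 168.7288360595703), 89.0306396484375)
blue tray ((593.3828125, 379.00311279296875), (36.39272689819336, 14.687313079833984), 50.45524597167969)
[352.76315789 235.07894737] 38 [-89.    2.9  98. ]
[130.         315.16666667] 18 [-348.4  417.4   98. ]
[121.66666667 325.5       ] 12 [-373.1  429.7   98. ]
```

View pics/w1.png

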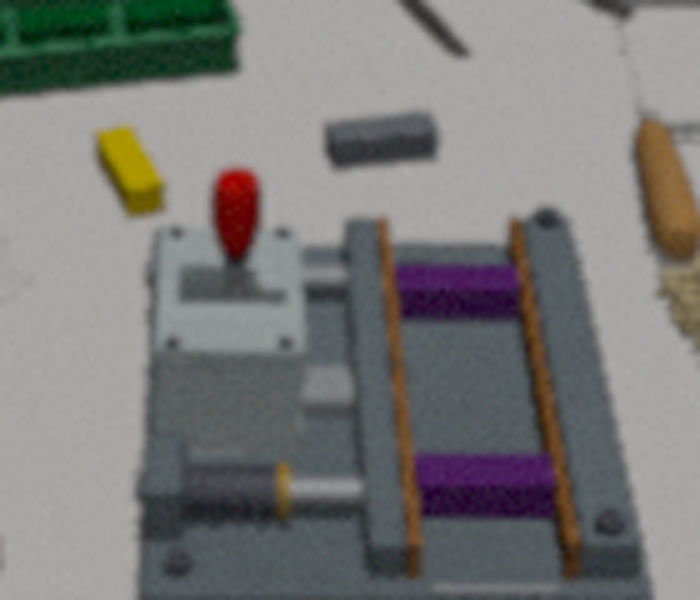

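View pics/w2.png

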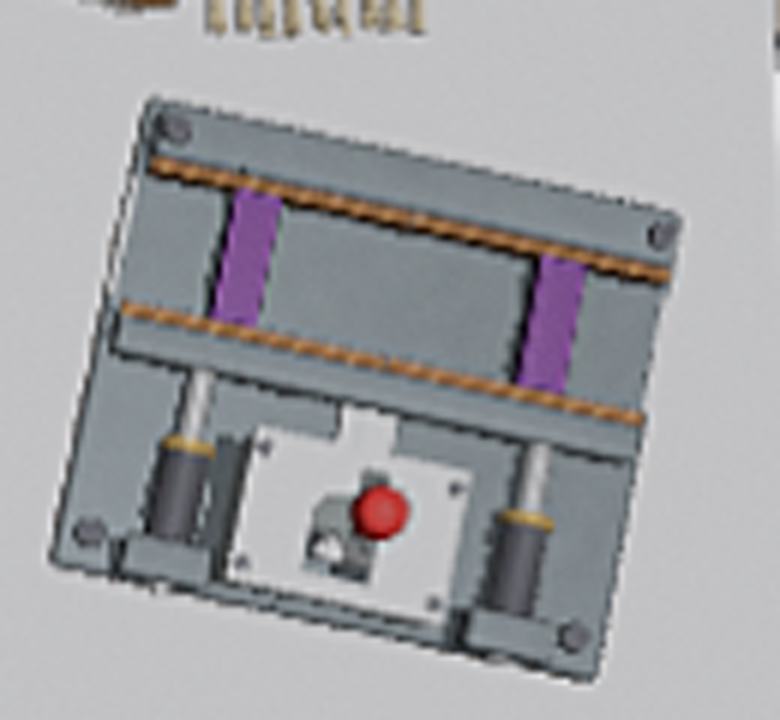

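View pics/top_w.png

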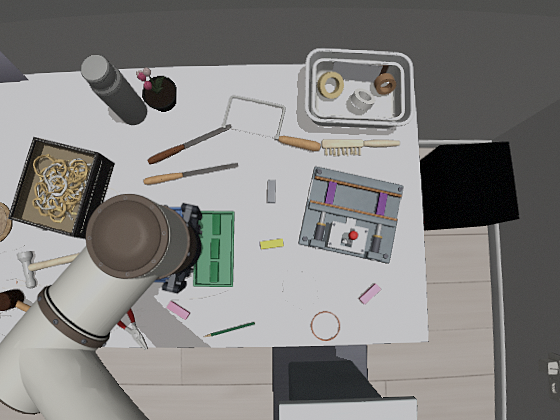

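Run:
```python
from h import *
st(); i=camera("side"); cv2.imwrite("pics/z.png",i); crop(i,180,160,300,260,6,"z1.png"); crop(i,240,240,380,345,5,"z2.png")
```

```text
t 55.5 pos [491.3 303.5 216.5] rot [-8.9910e+01 -7.0000e-02  1.6671e+02] F [ 0.2  0.1 -0.1] w 59.7 q [ 48.  17.  -4.  -0. -69. -61.]
```

View pics/z1.png

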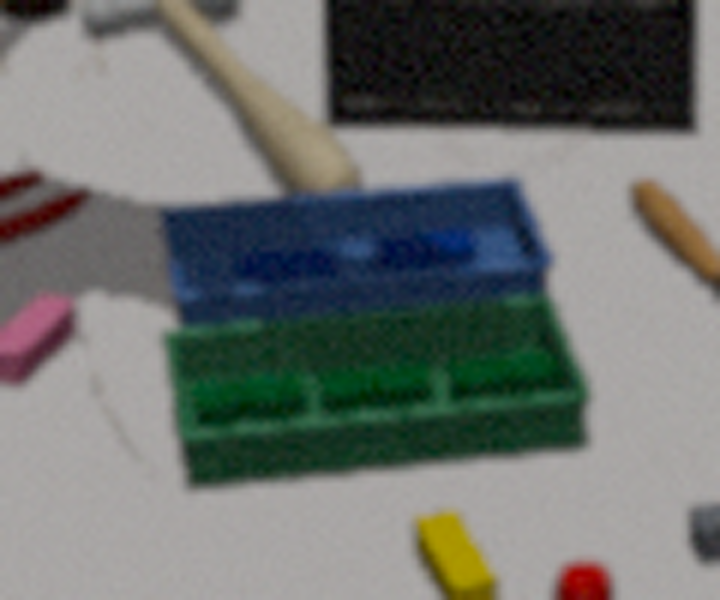

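View pics/z.png

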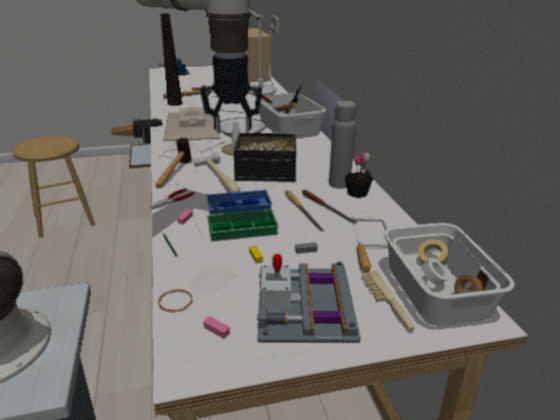

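The side view shows three green bars in the green tray (around px 240,225) and two blue bars in the blue tray (around px 240,202). Both purple bars are clamped at about px 322,277 and 327,317. The lever is upright and the arm is clear.

```bash
python3 -c "
from bench import *
print(close_job())"
```

```text
the job is handed in; nothing more can be done
None
```

The job is done and handed in at about 55.5 s. No verdict was reported.

**What I did**
- I pulled the lever back and latched it in the notch.
- I put the three green bars in the green tray and the two blue bars in the blue tray.
- I laid the two purple bars between the open jaws, then swung the lever upright and eased the jaw shut on them.

**Last checks, from the pictures after releasing**
- **Purple bars:** centres at x = 4.7 and 4.2 mm, y = +59 and −60 mm from the jaws' middle. Both are square within about 1° and lie flat.
- **Jaw and lever:** the jaw joint reads about 0.014, and the lever leans about 0.03 rad.
- **Trimmed bars:** all five lie inside the right trays.
- **Brush and file:** they show no movement in the pictures.
- **Arm:** it was clear of everything, with wrist force about 0.

**What disagreed**
- **TCP height:** the reported height was about 35–40 mm below where the fingertips appeared in the pictures. I set heights from the pictures and careful descents instead.
- **Knocked bar:** one purple bar was moved about 4 cm during the run. I found it again in the picture before picking it up.
- **Blue tray:** my automatic fit failed in the last top picture because the arm covered the tray. I checked it in the side view only.
- **Lever slip:** on the return swing the lever slipped a little in the grip, so I swung it several millimetres further. Its final lean is well under the 0.12 rad limit.

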